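# Clip the airtight lid onto the box of brass binding weights

### The arm

A 6-joint arm with a two-finger parallel gripper is mounted at the origin on the work surface. World frame = base frame: x ahead of the robot, y to its left, z up, the work surface at z = 0. Lengths are in m, angles in rad, forces in N, time in s.
With the tool pointing down it reaches from about 0.35 to 0.775 m from the base axis. Payload 5.5 kg.
Tool frame: the origin (TCP) lies midway between the tips of the shut fingers; the grasp point (between the pads) lies 19 mm behind it; z points along the fingers, y is the direction in which the jaws open and shut (so a half turn about z gives the same grasp; the last joint's range is limited). The gripper opens to 85 mm and grips with 20 to 120 N. Pads are 22 mm wide; open, the fingers measure 114 mm over their backs; the gripper's body (76 mm by 85 mm) begins 54 mm behind the grasp point. The pads swing forward as they close: fully open they stand 13 mm farther back than shut.
Start: joints at [-1.351, 0.313, 0.046, 1.304, 0, 1.431], TCP at [0.202, -0.538, 0.231] pointing down, gripper open.
Joint ranges: [-2.76, 2.76], [-0.86, 1.69], [-1.03, 1.26], [-2.2, 2.34], [-1.47, 1.5], [-3.14, 3.14]. Speed limits (rad/s): [2.57, 2.57, 3.14, 3.14, 3.14, 3.14].

### API

Orientations are given as a unit quaternion [w, x, y, z].
In Python, from workcell import env gives the robot as it stands.
- The arm moves only by the shell command python3 -m pendant 'ROWS' [FORCE]. ROWS is JSON, a list of rows, each a list of 3 entries, a list of its own where there are three numbers: the shift along the tool's x, y, z each as a share of 20 mm, from -1 to 1, then the turn about the tool's z as a share of 6 degrees, from -1 to 1, then the closure, from -1 (fully open) to 1 (shut). In form: [[[tx, ty, tz], turn, claw], ...]. A call has 1 to 12 rows; each row shifts and turns the commanded pose from where the row before left it, along the tool's axes as they then stand; what a row does not reach is not made up. A row lasts 1/8 s, in which the tool goes at most 62.5 mm and 10.7 degrees, less where a joint would pass 70% of its speed; a pose out of reach is approached as far as the arm can. A call with a number of a shift or a turn outside -1 to 1 is refused whole. A call with a gripper value outside its range is refused whole. The fingers move at their own pace and stop on an object; FORCE is the grip in N (left out, the last holds). Time passes only in rows, so rows that do not move let the fingers close. It gives the time, the measured TCP pose, the force and the opening at its end, in the units of the state.
- env.get_state(): the state, without advancing time (a new reading comes with each control period).
- env.read_camera(name): name is "side" or "top"; returns a dict with "color" (420x560x3 uint8, blue, green, red), "mtx" (3x3 intrinsics, pixels), "k1" (the pictures are not rectified: a ray, as slopes to the right and down, at radius r is drawn at 1 + k1 r^2 times it, then the intrinsics apply), "view" (4x4, takes a point from world to camera coordinates). Camera axes: x right, y down, z forward; pixel columns grow to the right and rows downward; lengths in m; the calibration is good to about 2 mm. A picture is of the moment at which its call begins. There is no depth.
- env.hand_in(): hands the job in, once; it reports no verdict.
Trained networks look in the newest picture that a camera, given by its name, has taken for a name from the list of things; names that differ only in an ending like _2 or _b are one class to them, and where a whole thing is asked for, a point or a joint stands for the part that bears it (a point fixed in the world has none). Each returns a list of dicts, best first, with "p" (0 to 1); they miss things now and then, are a little off and sometimes report something else, mostly with a low value. They report only what shows in the picture. A call takes as long as a camera call. They do not tell look-alikes from the thing itself.
- env.boxes_of(camera, thing): "location" ([column, row] in pixels, amid what is visible of it).
- env.cut_out(camera, thing): "region" (420x560 bool, what is visible of it) and "location" ([column, row] in pixels, amid what is visible of it).
The state is a dict: "clock": time; "joint_pos": joint angles; "qvel": joint speeds; "tau": joint torques, N m; "tcp_pos": TCP position; "orientation": TCP orientation; "wrist_force": force on the tool from outside, world axes, zero at the start; "ft_torque": the same for the moment, N m; "finger_gap": finger opening in m.
Only numpy, scipy, OpenCV 4.12 (cv2) and the standard library are available. Lean on these libraries where they do the work, as an engineer would, in place of code of your own. Each camera call takes 0.05 s, during which the arm holds its last target.

### The job

Put the lid on the clear box of brass weights so that it sits flat on the rim, then fold its four clips down one by one until each has snapped home under the rim. Use only light finger pressure on the clips, because they crack, and keep the box standing where it is and the other things on the bench undisturbed.

Things in the scene. Friction and masses are not known exactly. Their poses are not given: they have to be found in the camera images.
- tub_rim (a point): loose clear box with teal rim, holding brass weights (about 2.7 kg, rubber feet). Body 150 x 110 mm outside (150 along x), walls 3 mm, 80 mm tall. Point: centre of the mouth at the flange top, 80 mm above the table; z up. The flange reaches 10 mm out from the walls; the catch turned down under it ends 19 mm below the flange top. A pale springy gasket (about 4 N per mm a side) stands 3 mm above it
- lid_grip (a point): loose white lid, about 0.26 kg, starting right way up on the table, with a teal grip bar on top: 66 mm along the lid's x, 16 mm wide along y, 22 mm high. Point: in the middle of the bar, 9 mm below its top, 13 mm above the plate's upper face. z up. Plate 170 (x) x 130 (y) x 6 mm. It fits the box either way round; resting on the gasket, this point is 22 mm above the flange top
- lid_under (a point): centre of the underside of the lid plate, 19 mm below lid_grip; 3 mm above the flange top when the lid rests on the gasket. Below the plate a tapered plug 13 mm deep enters the box's mouth: about 1 mm play all round when the lid is down, about 3 mm at the plug's lower edge
- clip_front (a joint): clip on the lid's -x short side: 0 hanging straight down, about 1.7 standing out level (start); springs back to 1.7 unless snapped. On the lidded box it folds freely to about 0.3, where its hook meets the catch; 5 to 18 N inwards at the tab ride it past; it snaps in and stops hard near 0; let go, a snapped clip reads below 0.15, one half on about 0.2. Over 40 N cracks it
- clip_front_hinge (a point): middle of that clip's hinge line, 86 mm from the lid's centre, 16 mm below lid_grip. Axes turn with the clip: y along the hinge, z from tip to hinge, x out of its outer face (outward when closed, up when standing out). Teal flap 56 mm wide, 40 mm hinge to tip, 2.5 mm thick (x 0 to 2.5), ribs to x 4 mm at 30 to 37 mm from the hinge; inside a hook 8 mm deep, 22 to 30 mm from the hinge
- clip_front_tab (a point): where to press that clip: on its outer face, 28 mm from the hinge; same axes as the hinge point
- clip_back (a joint): clip on the lid's +x short side: 0 hanging straight down, about 1.7 standing out level (start); springs back to 1.7 unless snapped. On the lidded box it folds freely to about 0.3, where its hook meets the catch; 5 to 18 N inwards at the tab ride it past; it snaps in and stops hard near 0; let go, a snapped clip reads below 0.15, one half on about 0.2. Over 40 N cracks it
- clip_back_hinge (a point): middle of that clip's hinge line, 86 mm from the lid's centre, 16 mm below lid_grip. Axes turn with the clip: y along the hinge, z from tip to hinge, x out of its outer face (outward when closed, up when standing out). Teal flap 56 mm wide, 40 mm hinge to tip, 2.5 mm thick (x 0 to 2.5), ribs to x 4 mm at 30 to 37 mm from the hinge; inside a hook 8 mm deep, 22 to 30 mm from the hinge
- clip_back_tab (a point): where to press that clip: on its outer face, 28 mm from the hinge; same axes as the hinge point
- clip_left (a joint): clip on the lid's +y long side: 0 hanging straight down, about 1.7 standing out level (start); springs back to 1.7 unless snapped. On the lidded box it folds freely to about 0.3, where its hook meets the catch; 5 to 18 N inwards at the tab ride it past; it snaps in and stops hard near 0; let go, a snapped clip reads below 0.15, one half on about 0.2. Over 40 N cracks it
- clip_left_hinge (a point): middle of that clip's hinge line, 66 mm from the lid's centre, 16 mm below lid_grip. Axes turn with the clip: y along the hinge, z from tip to hinge, x out of its outer face (outward when closed, up when standing out). Teal flap 76 mm wide, 40 mm hinge to tip, 2.5 mm thick (x 0 to 2.5), ribs to x 4 mm at 30 to 37 mm from the hinge; inside a hook 8 mm deep, 22 to 30 mm from the hinge
- clip_left_tab (a point): where to press that clip: on its outer face, 28 mm from the hinge; same axes as the hinge point
- clip_right (a joint): clip on the lid's -y long side: 0 hanging straight down, about 1.7 standing out level (start); springs back to 1.7 unless snapped. On the lidded box it folds freely to about 0.3, where its hook meets the catch; 5 to 18 N inwards at the tab ride it past; it snaps in and stops hard near 0; let go, a snapped clip reads below 0.15, one half on about 0.2. Over 40 N cracks it
- clip_right_hinge (a point): middle of that clip's hinge line, 66 mm from the lid's centre, 16 mm below lid_grip. Axes turn with the clip: y along the hinge, z from tip to hinge, x out of its outer face (outward when closed, up when standing out). Teal flap 76 mm wide, 40 mm hinge to tip, 2.5 mm thick (x 0 to 2.5), ribs to x 4 mm at 30 to 37 mm from the hinge; inside a hook 8 mm deep, 22 to 30 mm from the hinge
- clip_right_tab (a point): where to press that clip: on its outer face, 28 mm from the hinge; same axes as the hinge point
- bone_folder: bystander: flat ivory-coloured bone folder, 160 x 20 x 5 mm; origin at the middle of its underside
- steel_rule: bystander: steel rule, 300 x 30 x 4 mm; origin at the middle of its underside
- awl: bystander: awl with wooden handle, 150 mm long, lying; origin at the middle of its underside
- glue_pot: bystander: white open plastic glue pot, 90 mm across, 105 mm tall; origin at the middle of its underside
- pva_bottle: bystander: white glue bottle with red cap, 68 mm across, 170 mm tall; origin at the middle of its underside
- covers: bystander: stack of grey book covers, 115 x 150 x 28 mm; origin at the middle of its underside
- glue_brush: bystander: flat brush, 190 mm long, lying on a glass plate; origin at the middle of its underside
Not all that is in view belongs to the job. What is shaped like the part that bears lid_grip but orange is not meant.

How it is judged:
By the outcome, as a careful person would: the job done as asked, in the order asked, and still so for the second after the job is handed in, with the robot touching nothing.
It also fails if it takes over 67 s, if anything falls off the work surface, if the arm or the gripper's body presses on something with over 40 N, if the wrist force passes 120 N, or if a joint passes its speed limit or range.

## Working session

There is one attempt and no reset: what is moved stays moved. The work goes in short steps, Python scripts to look and compute and a shell command to move; the robot and the scene stay as the last step left them, time stands still between calls to the robot, and variables do not carry over. Pictures are saved under pics/ and viewed, and the job is handed in when it is done.

```bash
ls; mkdir -p pics; cat > h.py <<'E'
import numpy as np, cv2
from workcell import env
def save(cam,name):
    r=env.read_camera(cam); cv2.imwrite('pics/'+name,r['color']); return r
def pix(r,P):
    P=np.atleast_2d(P); V=r['view']; c=P@V[:3,:3].T+V[:3,3]
    s=c[:,:2]/c[:,2:]; r2=(s**2).sum(1,keepdims=True); s=s*(1+r['k1']*r2)
    K=r['mtx']; return np.c_[K[0,0]*s[:,0]+K[0,2],K[1,1]*s[:,1]+K[1,2]]
def ray(r,uv):
    K=r['mtx']; d=np.array([(uv[0]-K[0,2])/K[0,0],(uv[1]-K[1,2])/K[1,1]]); s=d.copy()
    for _ in range(20): s=d/(1+r['k1']*(s@s))
    V=np.array(r['view']); R=V[:3,:3]; o=-R.T@V[:3,3]; return o,R.T@np.r_[s,1]
def atz(r,uv,z):
    o,d=ray(r,uv); return o+d*(z-o[2])/d[2]
def tri(r1,u1,r2,u2):
    o1,d1=ray(r1,u1);o2,d2=ray(r2,u2)
    A=np.c_[d1,-d2];t=np.linalg.lstsq(A,o2-o1,rcond=None)[0]
    a=o1+d1*t[0];b=o2+d2*t[1];return (a+b)/2,np.linalg.norm(a-b)
E
python3 - <<'E'
from h import *
np.set_printoptions(precision=4,suppress=True)
for c in ['top','side']:
    r=save(c,c+'0.png'); print(c,r['mtx'].tolist() if hasattr(r['mtx'],'tolist') else r['mtx'],r['k1'],np.array(r['view']))
    for t in ['tub_rim','lid_grip','lid_under','clip_front','clip_front_tab','clip_back_tab','clip_left_tab','clip_right_tab','clip_front_hinge','clip_back_hinge','clip_left_hinge','clip_right_hinge']:
        print(t,[(np.round(d['location']).tolist(),round(d['p'],2)) for d in env.boxes_of(c,t)])
print(env.get_state())
E
```

```text
pics
top [[388.1397859457631, 0.0, 278.5736727861332], [0.0, 388.1397859457631, 208.80126804638624], [0.0, 0.0, 1.0]] -0.10015162787074453 [[-0.0267 -0.9996 -0.0017  0.0349]
 [-0.9954  0.0268 -0.0918  0.5161]
 [ 0.0919 -0.0008 -0.9958  1.0881]
 [ 0.      0.      0.      1.    ]]
tub_rim [([220.0, 206.0], 0.75)]
lid_grip [([202.0, 299.0], 0.77), ([350.0, 198.0], 0.61), ([363.0, 167.0], 0.41)]
lid_under [([202.0, 300.0], 0.66), ([349.0, 201.0], 0.56)]
clip_front [([339.0, 237.0], 0.59), ([364.0, 166.0], 0.27)]
clip_front_tab [([343.0, 233.0], 0.54), ([380.0, 208.0], 0.41)]
clip_back_tab [([339.0, 235.0], 0.65), ([365.0, 167.0], 0.62)]
clip_left_tab [([323.0, 192.0], 0.9)]
clip_right_tab [([382.0, 208.0], 0.87)]
clip_front_hinge [([339.0, 236.0], 0.54)]
clip_back_hinge [([360.0, 165.0], 0.55)]
clip_left_hinge [([323.0, 192.0], 0.81), ([382.0, 210.0], 0.44), ([340.0, 236.0], 0.32)]
clip_right_hinge [([380.0, 209.0], 0.89)]
side [[460.1411483491198, 0.0, 280.5783356586578], [0.0, 460.1411483491198, 208.61427962663416], [0.0, 0.0, 1.0]] -0.05524193263705107 [[-0.7672 -0.6413  0.0112  0.398
[... 544 characters left out ...]
8), ([294.0, 329.0], 0.51), ([309.0, 185.0], 0.51)]
clip_front_hinge []
clip_back_hinge []
clip_left_hinge [([314.0, 182.0], 0.71), ([290.0, 192.0], 0.6)]
clip_right_hinge [([294.0, 333.0], 0.84), ([330.0, 175.0], 0.44)]
{'clock': 1.3, 'joint_pos': array([-1.3506,  0.3132,  0.0461,  1.3036, -0.    ,  1.4312]), 'qvel': array([-0.0004,  0.0002,  0.0007,  0.0011,  0.0018, -0.0001]), 'tau': array([  0.0005, -48.0471,  29.8808,   0.0005,  -0.    ,  -0.    ]), 'tcp_pos': array([ 0.2024, -0.5382,  0.2313]), 'orientation': array([ 0.    ,  0.9839,  0.1789, -0.    ]), 'wrist_force': array([-0.6543, -0.2634,  0.3811]), 'ft_torque': array([-0.0125, -0.0328, -0.0382]), 'finger_gap': 0.08551124881500088}
```

View pics/top0.png

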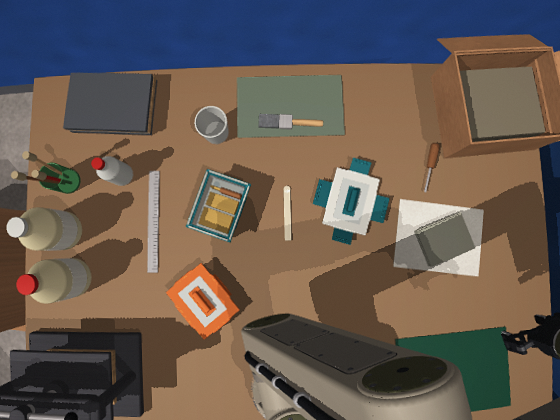

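View pics/side0.png

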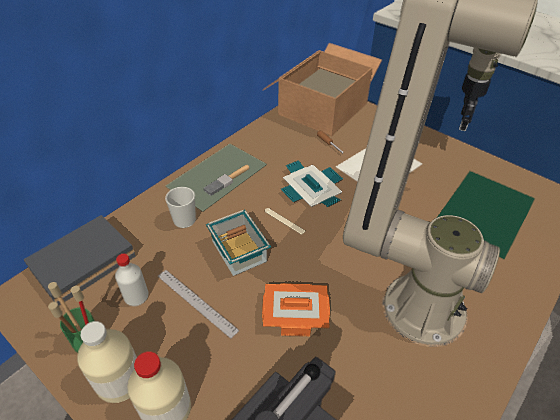

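```bash
python3 - <<'E'
import cv2,numpy as np
a=cv2.imread('pics/top0.png');cv2.imwrite('pics/top0c.png',cv2.resize(a[110:330,140:410],None,fx=2.9,fy=2.7,interpolation=cv2.INTER_CUBIC))
a=cv2.imread('pics/side0.png');cv2.imwrite('pics/side0c.png',cv2.resize(a[130:350,140:410],None,fx=2.9,fy=2.7,interpolation=cv2.INTER_CUBIC))
E
```

```text
(no output)
```

View pics/top0c.png

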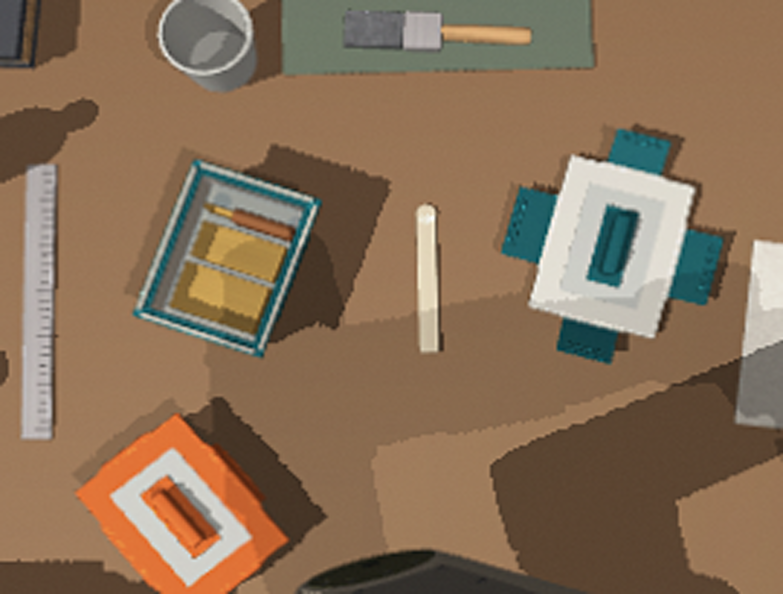

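View pics/side0c.png

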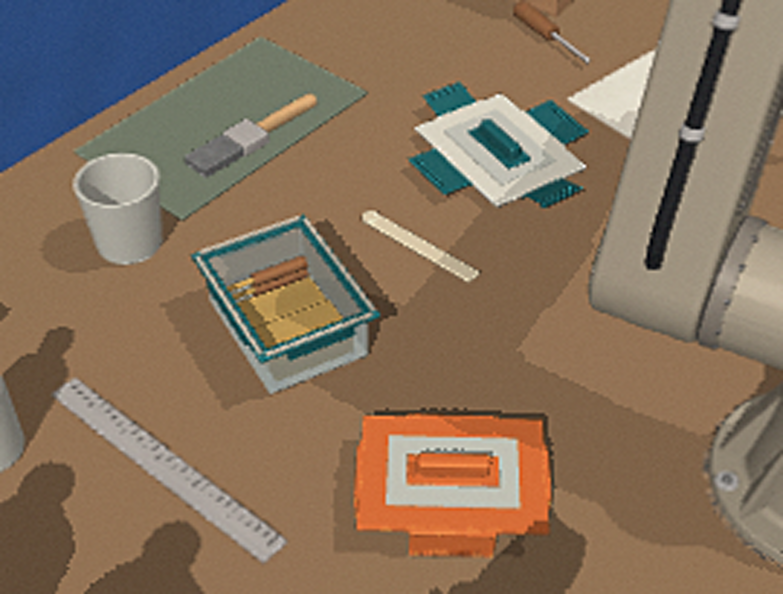

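The candidates for the lid are the white lid with the teal bar, at top (350,200) and side (312,184), and the orange look-alike, at top (202,299) and side (297,308). I choose the white one with the teal grip; the crops confirm the four teal clips standing out. The box is at top (220,206) and side (240,241).

```bash
cat >> h.py <<'E'
class S: pass
cams={}
import pickle,os
if os.path.exists('cam.pkl'): cams=pickle.load(open('cam.pkl','rb'))
from scipy.optimize import least_squares
def rect(p,L,W,z):
    c,s=np.cos(p[2]),np.sin(p[2])
    X=np.array([[1,1],[1,-1],[-1,-1],[-1,1]])*[L/2,W/2]
    return np.c_[X@np.array([[c,s],[-s,c]])+p[:2],np.full(4,z)]
def outline_fit(img,r,p0,L,W,z,span=5,iters=4):
    """edge based refinement: sample along edges, find strongest gradient along normal"""
    g=cv2.GaussianBlur(img,(0,0),0.8).astype(np.float32)
    p=np.array(p0,float)
    for it in range(iters):
        C=rect(p,L,W,z); obs=[]
        for i in range(4):
            a,b=C[i],C[(i+1)%4]
            for t in np.linspace(.08,.92,40):
                q=a+(b-a)*t; u=pix(r,q)[0]; n2=pix(r,q+(b-a)*.02)[0]-u; n=np.array([-n2[1],n2[0]]);n/=np.linalg.norm(n)
                ks=np.arange(-span,span+.01,.25); pts=(u+ks[:,None]*n).astype(np.float32)
                v=cv2.remap(g,pts[:,0].reshape(-1,1),pts[:,1].reshape(-1,1),cv2.INTER_LINEAR)[:,0,:]
                d=np.linalg.norm(v[2:]-v[:-2],axis=1); k=d.argmax()
                obs.append((i,t,n,u+ks[k+1]*n,d[k]))
        def f(pp):
            C=rect(pp,L,W,z); Q=np.array([C[i]+(C[(i+1)%4]-C[i])*t for i,t,*_ in obs]); U=pix(r,Q)
            return np.array([(U[j]-o[3])@o[2] for j,o in enumerate(obs)])
        s=least_squares(f,p,loss='soft_l1',f_scale=.4,x_scale=[.01,.01,.05]); p=s.x
    return p,np.median(np.abs(f(p)))
def draw(img,r,polys,fn,crop,scale):
    im=cv2.resize(img,None,fx=scale,fy=scale,interpolation=cv2.INTER_CUBIC)
    for P in polys:
        u=((pix(r,P)+.5)*scale-.5).round().astype(int); cv2.polylines(im,[u],True,(0,0,255),1)
    x0,y0,x1,y1=[int(c*scale) for c in crop]; cv2.imwrite('pics/'+fn,im[y0:y1,x0:x1])
E
python3 - <<'E'
from h import *
import pickle
cams={c:{k:np.array(v) for k,v in env.read_camera(c).items() if k!='color'} for c in ['top','side']}
pickle.dump(cams,open('cam.pkl','wb'))
E
python3 - <<'E'
from h import *
T=cv2.imread('pics/top0.png');Sd=cv2.imread('pics/side0.png')
f=lambda l:[(x/2.9+140,y/2.7+110) for x,y in l]
lid=np.array([atz(cams['top'],u,.019) for u in f([(575,155),(694,187),(655,338),(529,303)])])
box=np.array([atz(cams['top'],u,.08) for u in f([(197,160),(320,200),(262,356),(134,313)])])
for n,P,z in (('lid',lid,.019),('box',box,.08)):
    print(n,P.round(4).tolist(),[np.linalg.norm(P[i]-P[i-1]).round(4) for i in range(4)])
    e=P[0]-P[3]; p0=[*P[:,:2].mean(0),np.arctan2(e[1],e[0])]
    for c,im in (('top',T),('side',Sd)):
        p,m=outline_fit(im,cams[c],p0,.17,.13,z,span=4); print(c,p0,p.round(4),m)
        cr=(300,150,400,250) if n=='lid' else (170,150,270,260)
        if c=='side': cr=(260,130,380,240) if n=='lid' else (190,190,300,290)
        draw(im,cams[c],[rect(p,.17,.13,z)],f'fit_{n}_{c}.png',cr,4)
a=[cv2.resize(cv2.imread(f'pics/fit_{n}_{c}.png'),(400,300)) for n in('lid','box') for c in ('top','side')]
cv2.imwrite('pics/fit.png',np.vstack([np.hstack(a[:2]),np.hstack(a[2:])]))
E
```

```text
lid [[0.6338, -0.1562, 0.019], [0.596, -0.2751, 0.019], [0.4345, -0.2277, 0.019], [0.4752, -0.1037, 0.019]] [np.float64(0.167), np.float64(0.1248), np.float64(0.1683), np.float64(0.1305)]
top [np.float64(0.5348577980459297), np.float64(-0.19066405312098061), np.float64(-0.3193375138478417)] [ 0.5352 -0.1885 -0.2991] 0.3818176694285826
side [np.float64(0.5348577980459297), np.float64(-0.19066405312098061), np.float64(-0.3193375138478417)] [ 0.5344 -0.1853 -0.3014] 0.27479690101304055
box [[0.6264, 0.213, 0.08], [0.5817, 0.0966, 0.08], [0.4255, 0.1539, 0.08], [0.4716, 0.274, 0.08]] [np.float64(0.1664), np.float64(0.1247), np.float64(0.1665), np.float64(0.1287)]
top [np.float64(0.5262964460173415), np.float64(0.18435943272359184), np.float64(-0.37565115870452437)] [ 0.5285  0.1832 -0.4156] 1.2483866145291995
side [np.float64(0.5262964460173415), np.float64(0.18435943272359184), np.float64(-0.37565115870452437)] [ 0.5264  0.1895 -0.4216] 1.0470020888902194
```

View pics/fit.png

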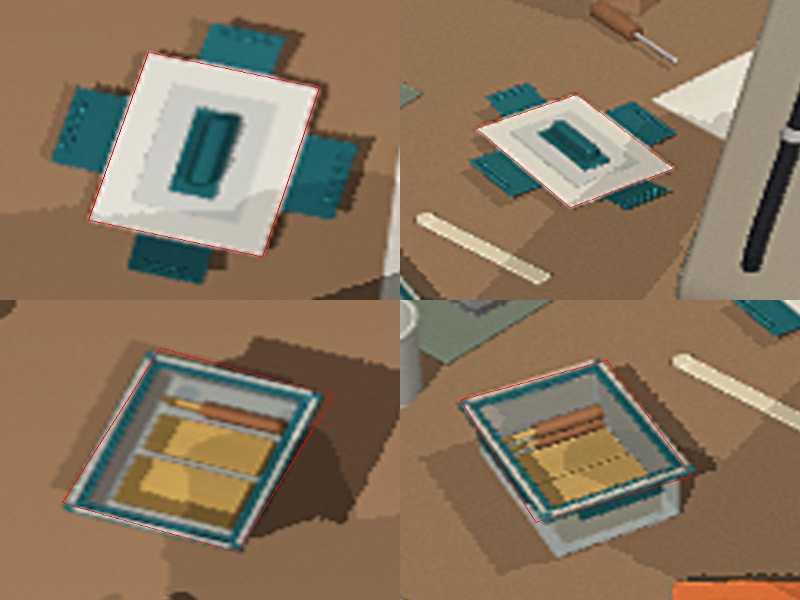

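```bash
python3 - <<'E'
from h import *
a=[]
for c,cr in (('top',(180,160,260,250)),('side',(200,195,290,285))):
    im=cv2.imread(f'pics/{c}0.png'); hsv=cv2.cvtColor(im,cv2.COLOR_BGR2HSV)
    b=im.astype(int); teal=np.clip((b[...,0]+b[...,1])//2-b[...,2]+40,0,255).astype(np.uint8)
    t3=cv2.merge([teal]*3)
    for p0 in ([.5263,.1844,-.3756],[.5263,.1844,-.30],[.5263,.1844,-.40]):
        p,m=outline_fit(im,cams[c],p0,.17,.13,.08,span=2.5,iters=8); p2,m2=outline_fit(t3,cams[c],p0,.17,.13,.08,span=2.5,iters=8); print(c,p.round(4),m,p2.round(4),m2)
        if p0[2]==-.3756: draw(im,cams[c],[rect(p2,.17,.13,.08)],f'fb_{c}.png',cr,6); 
    a.append(cv2.resize(cv2.imread(f'pics/fb_{c}.png'),(400,450)))
cv2.imwrite('pics/fb.png',np.hstack(a))
E
```

```text
top [ 0.5287  0.1832 -0.3167] 1.1935589621451648 [ 0.5223  0.1835 -0.391 ] 0.9025190509805392
top [ 0.5285  0.1832 -0.4092] 1.2130441944964505 [ 0.5223  0.1834 -0.3873] 0.8847271828802192
top [ 0.5285  0.1832 -0.4051] 1.1991355658558054 [ 0.5222  0.1834 -0.3353] 0.9043743688043777
side [ 0.5256  0.1884 -0.3745] 0.9796785859239074 [ 0.5244  0.1947 -0.3738] 0.3001331152486082
side [ 0.5261  0.1884 -0.38  ] 1.0386706282619271 [ 0.5241  0.1949 -0.3762] 0.27533333717589314
side [ 0.5265  0.1884 -0.3766] 1.125583478932589 [ 0.524   0.1949 -0.3772] 0.28374544198281115
```

View pics/fb.png

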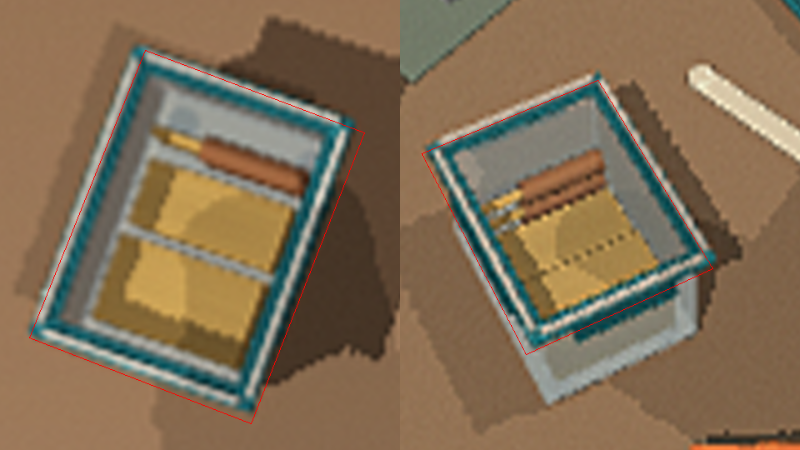

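```bash
cat >> h.py <<'E'
def ofit_size(img,r,p0,z,span=2,iters=8,lo=None):
    p=np.array(p0,float); g=cv2.GaussianBlur(img,(0,0),0.7).astype(np.float32)
    for it in range(iters):
        obs=[]; C=rect(p[:3],p[3],p[4],z)
        for i in range(4):
            a,b=C[i],C[(i+1)%4]
            for t in np.linspace(.08,.92,40):
                q=a+(b-a)*t; u=pix(r,q)[0]; n2=pix(r,q+(b-a)*.02)[0]-u; n=np.array([-n2[1],n2[0]]);n/=np.linalg.norm(n)
                ks=np.arange(-span,span+.01,.2); pts=(u+ks[:,None]*n).astype(np.float32)
                v=cv2.remap(g,pts[:,0].reshape(-1,1),pts[:,1].reshape(-1,1),cv2.INTER_LINEAR)[:,0]
                v=v.reshape(len(ks),-1)
                d=np.linalg.norm(v[3:]-v[:-3],axis=1); k=d.argmax(); obs.append((i,t,n,u+(ks[k]+.3)*n))
        def f(pp):
            C=rect(pp[:3],pp[3],pp[4],z); Q=np.array([C[i]+(C[(i+1)%4]-C[i])*t for i,t,*_ in obs]); U=pix(r,Q)
            return np.array([(U[j]-o[3])@o[2] for j,o in enumerate(obs)])
        p=least_squares(f,p,loss='soft_l1',f_scale=.3,x_scale=[.01,.01,.05,.01,.01]).x
    return p,np.median(np.abs(f(p)))
E
python3 - <<'E'
from h import *
a=[]
for c,cr in (('top',(180,160,260,250)),('side',(200,195,290,285))):
    im=cv2.imread(f'pics/{c}0.png')
    b=im.astype(int); red=im[...,2]
    # blueness: outer edge vs wood
    bl=np.clip(b[...,0]-b[...,2]+120,0,255).astype(np.uint8); 
    P=[]
    for y in(-.35,-.38):
      for nm,src in (('col',im),('bl',bl)):
        p,m=ofit_size(src,cams[c],[.5255,.1855,y,.162,.122],.082,span=2); print(c,nm,p.round(4),round(m,3)); 
        if nm=='bl':P=[rect(p[:3],p[3],p[4],.082)]
    draw(im,cams[c],P,f'fb_{c}.png',cr,6)
    a.append(cv2.resize(cv2.imread(f'pics/fb_{c}.png'),(400,450)))
cv2.imwrite('pics/fb2.png',np.hstack(a))
E
```

```text
top col [ 0.528   0.183  -0.3583  0.1617  0.1215] 0.122
top bl [ 0.5242  0.1904 -0.3644  0.1636  0.1095] 0.109
top col [ 0.528   0.183  -0.3568  0.1618  0.1215] 0.124
top bl [ 0.5241  0.1904 -0.3635  0.1637  0.1095] 0.114
side col [ 0.5247  0.1915 -0.368   0.1621  0.1214] 0.133
side bl [ 0.5232  0.1866 -0.3616  0.1625  0.1106] 0.12
side col [ 0.5247  0.1916 -0.3667  0.1622  0.1217] 0.117
side bl [ 0.5283  0.1848 -0.3626  0.1516  0.1108] 0.113
```

View pics/fb2.png

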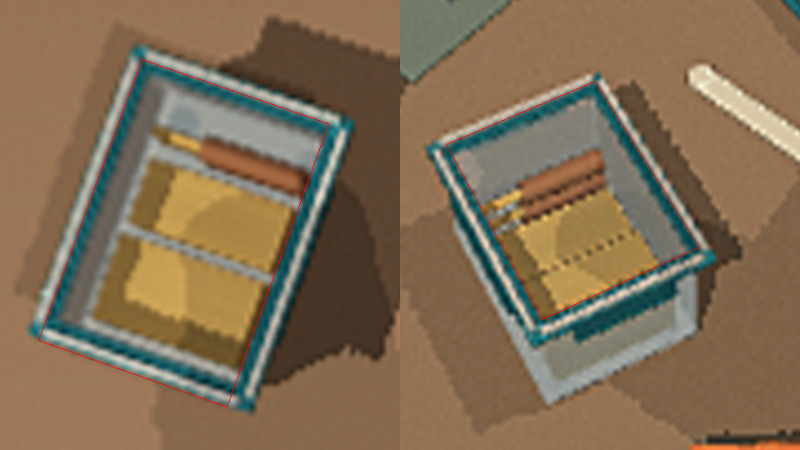

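```bash
cat >> h.py <<'E'
def ridge(img,r,p0,z,span=3,iters=10):
    p=np.array(p0,float); g=cv2.GaussianBlur(img.min(2),(0,0),0.6).astype(np.float32)
    for it in range(iters):
        obs=[]; C=rect(p[:3],p[3],p[4],z)
        for i in range(4):
            a,b=C[i],C[(i+1)%4]
            for t in np.linspace(.06,.94,50):
                q=a+(b-a)*t; u=pix(r,q)[0]; n2=pix(r,q+(b-a)*.02)[0]-u; n=np.array([-n2[1],n2[0]]);n/=np.linalg.norm(n)
                ks=np.arange(-span,span+.01,.1); pts=(u+ks[:,None]*n).astype(np.float32)
                v=cv2.remap(g,pts[:,0].reshape(-1,1),pts[:,1].reshape(-1,1),cv2.INTER_CUBIC).ravel()
                k=v.argmax(); 
                if 0<k<len(ks)-1: obs.append((i,t,n,u+ks[k]*n))
        def f(pp):
            C=rect(pp[:3],pp[3],pp[4],z); Q=np.array([C[i]+(C[(i+1)%4]-C[i])*t for i,t,*_ in obs]); U=pix(r,Q)
            return np.array([(U[j]-o[3])@o[2] for j,o in enumerate(obs)])
        p=least_squares(f,p,loss='soft_l1',f_scale=.3,x_scale=[.01,.01,.05,.01,.01]).x
        span=max(1.6,span*.9)
    return p,np.median(np.abs(f(p))),len(obs)
E
python3 - <<'E'
from h import *
a=[]
for c,cr in (('top',(180,160,260,250)),('side',(200,195,290,285))):
    im=cv2.imread(f'pics/{c}0.png')
    for y in(-.35,-.38):
        p,m,n=ridge(im,cams[c],[.527,.187,y,.162,.122],.083); print(c,p.round(4),round(m,3),n); 
    draw(im,cams[c],[rect(p[:3],p[3],p[4],.083)],f'fb_{c}.png',cr,6)
    a.append(cv2.resize(cv2.imread(f'pics/fb_{c}.png'),(400,450)))
cv2.imwrite('pics/fb3.png',np.hstack(a))
E
```

```text
top [ 0.5267  0.1865 -0.363   0.162   0.1222] 0.003 200
top [ 0.5267  0.1865 -0.3632  0.162   0.1222] 0.004 200
side [ 0.5267  0.1885 -0.3644  0.1626  0.1219] 0.006 200
side [ 0.5267  0.1885 -0.3643  0.1626  0.1219] 0.006 200
```

View pics/fb3.png

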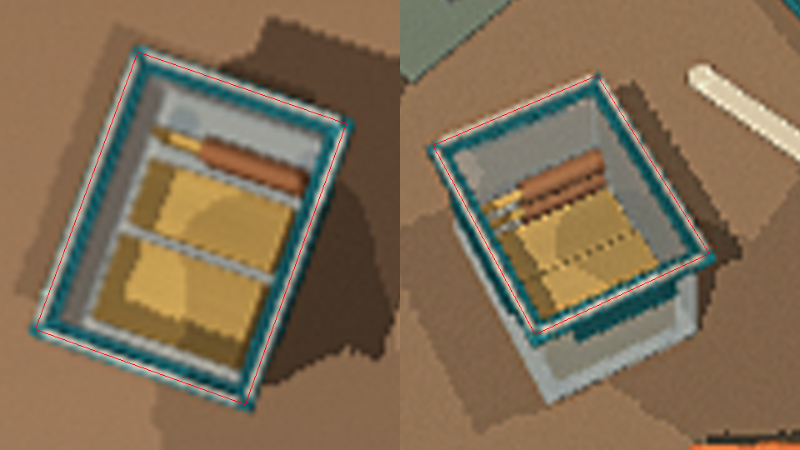

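```bash
cat > plan.py <<'E'
from h import *
import sys
def phi(q):
    w,x,y,z=q; return np.arctan2(2*(x*y+w*z),1-2*(y*y+z*z))
def plan(target,tphi,dz_first=0,step=19,claw=-1):
    s=env.get_state(); p=np.array(s['tcp_pos']); f=phi(s['orientation'])
    df=(tphi-f+np.pi)%(2*np.pi)-np.pi
    d=np.array(target)-p
    print('clock',s['clock'],'tcp',p.round(4),'phi',round(f,4),'d',d.round(4),'dphi',round(df,3),'q6',s['joint_pos'][5].round(3),'F',np.round(s['wrist_force'],1),'gap',round(s['finger_gap'],4))
    n=int(np.ceil(max(np.linalg.norm(d)*1000/step,np.abs(np.degrees(df))/6,1)))
    rows=[]
    for k in range(n):
        a=f+df*k/n; e=d/n*1000/20
        rows.append([[round(e[0]*np.cos(a)+e[1]*np.sin(a),2),round(e[0]*np.sin(a)-e[1]*np.cos(a),2),round(-e[2],2)],round(-np.degrees(df)/n/6,2),claw])
    for k in range(0,n,12): print(str(rows[k:k+12]).replace(' ',''))
E
python3 - <<'E'
from plan import *
plan([.535,-.187,.10],-.30+np.pi)
E
```

```text
clock 1.4 tcp [ 0.2024 -0.5382  0.2313] phi 0.3598 d [ 0.3326  0.3512 -0.1313] dphi 2.482 q6 1.431 F [-0.4 -0.4  0.2] gap 0.0854
[[[np.float64(0.81),np.float64(-0.39),np.float64(0.24)],np.float64(-0.88),-1],[[np.float64(0.84),np.float64(-0.32),np.float64(0.24)],np.float64(-0.88),-1],[[np.float64(0.86),np.float64(-0.24),np.float64(0.24)],np.float64(-0.88),-1],[[np.float64(0.88),np.float64(-0.16),np.float64(0.24)],np.float64(-0.88),-1],[[np.float64(0.89),np.float64(-0.08),np.float64(0.24)],np.float64(-0.88),-1],[[np.float64(0.9),np.float64(0.01),np.float64(0.24)],np.float64(-0.88),-1],[[np.float64(0.89),np.float64(0.09),np.float64(0.24)],np.float64(-0.88),-1],[[np.float64(0.88),np.float64(0.17),np.float64(0.24)],np.float64(-0.88),-1],[[np.float64(0.86),np.float64(0.25),np.float64(0.24)],np.float64(-0.88),-1],[[np.float64(0.83),np.float64(0.33),np.float64(0.24)],np.float64(-0.88),-1],[[np.float64(0.8),np.float64(0.4),np.float64(0.24)],np.float64(-0.88),-1],[[np.float64(0.76),np.float64(0.47),np.float64(0.24)],np.float64(-0.88),-1]]
[[[np.float64(0.71),np.float64(0.54),np.float64(0.24)],
[... 387 characters left out ...]
(-0.88),-1],[[np.float64(0.32),np.float64(0.84),np.float64(0.24)],np.float64(-0.88),-1],[[np.float64(0.25),np.float64(0.86),np.float64(0.24)],np.float64(-0.88),-1],[[np.float64(0.17),np.float64(0.88),np.float64(0.24)],np.float64(-0.88),-1],[[np.float64(0.08),np.float64(0.89),np.float64(0.24)],np.float64(-0.88),-1],[[np.float64(0.0),np.float64(0.9),np.float64(0.24)],np.float64(-0.88),-1],[[np.float64(-0.08),np.float64(0.89),np.float64(0.24)],np.float64(-0.88),-1]]
[[[np.float64(-0.16),np.float64(0.88),np.float64(0.24)],np.float64(-0.88),-1],[[np.float64(-0.24),np.float64(0.86),np.float64(0.24)],np.float64(-0.88),-1],[[np.float64(-0.32),np.float64(0.84),np.float64(0.24)],np.float64(-0.88),-1]]
```

```bash
python3 -m pendant '[[[0.8,-0.4,0.2],-0.9,-1],[[0.85,-0.3,0.2],-0.9,-1],[[0.85,-0.25,0.2],-0.9,-1],[[0.9,-0.15,0.2],-0.9,-1],[[0.9,-0.1,0.2],-0.9,-1],[[0.9,0,0.2],-0.9,-1],[[0.9,0.1,0.2],-0.9,-1],[[0.9,0.15,0.2],-0.9,-1],[[0.85,0.25,0.2],-0.9,-1],[[0.85,0.3,0.2],-0.9,-1],[[0.8,0.4,0.2],-0.9,-1],[[0.75,0.45,0.2],-0.9,-1]]' 40
python3 -m pendant '[[[0.7,0.55,0.25],-0.9,-1],[[0.65,0.6,0.25],-0.9,-1],[[0.6,0.65,0.25],-0.9,-1],[[0.55,0.7,0.25],-0.9,-1],[[0.45,0.75,0.25],-0.9,-1],[[0.4,0.8,0.25],-0.9,-1],[[0.3,0.85,0.25],-0.9,-1],[[0.25,0.85,0.25],-0.9,-1],[[0.15,0.9,0.25],-0.9,-1],[[0.1,0.9,0.25],-0.9,-1],[[0,0.9,0.25],-0.9,-1],[[-0.1,0.9,0.25],-0.9,-1]]'
sed -i 's/round(e\[0\]\*np.cos/float(e[0]*np.cos/' plan.py; python3 - <<'E'
s=open('plan.py').read()
import re
i=s.index('        rows.append'); j=s.index('\n',i)
s=s[:i]+"        rows.append([[round(float(v),2) for v in (e[0]*np.cos(a)+e[1]*np.sin(a),e[0]*np.sin(a)-e[1]*np.cos(a),-e[2])],round(float(-np.degrees(df)/n/6),2),claw])"+s[j:]
open('plan.py','w').write(s)
E
python3 - <<'E'
from plan import *
plan([.535,-.187,.10],-.30+np.pi)
E
```

```text
clock: 2.9
tcp_pos: [0.3478, -0.3784, 0.1832]
orientation: [0.0, 0.734, 0.679, -0.0]
wrist_force: [0.4, -0.2, 0.4]
finger_gap: 0.0856
clock: 4.4
tcp_pos: [0.4894, -0.2172, 0.1232]
orientation: [0.0, 0.256, 0.967, -0.0]
wrist_force: [0.3, -0.4, 0.2]
finger_gap: 0.0851
clock 4.4 tcp [ 0.4894 -0.2172  0.1232] phi 2.6249 d [ 0.0456  0.0302 -0.0232] dphi 0.217 q6 -0.051 F [ 0.3 -0.4  0.2] gap 0.0851
[[[-0.31,0.61,0.29],-0.52,-1],[[-0.34,0.59,0.29],-0.52,-1],[[-0.37,0.57,0.29],-0.52,-1],[[-0.4,0.55,0.29],-0.52,-1]]
```

```bash
python3 -m pendant '[[[-0.3,0.6,0.3],-0.5,-1],[[-0.35,0.6,0.3],-0.5,-1],[[-0.35,0.55,0.3],-0.5,-1],[[-0.4,0.55,0.3],-0.5,-1],[[0,0,0],0,-1]]'
python3 - <<'E'
from plan import *
plan([.535,-.187,.021],-.30+np.pi)
r=save('side','s1.png'); save('top','t1.png')
E
```

```text
clock: 5.03
tcp_pos: [0.5345, -0.1873, 0.0985]
orientation: [-0.0, 0.154, 0.988, 0.0]
wrist_force: [-0.4, 0.3, -0.4]
finger_gap: 0.0855
clock 5.025 tcp [ 0.5345 -0.1873  0.0985] phi 2.8328 d [ 0.0005  0.0003 -0.0775] dphi 0.009 q6 -0.17 F [-0.4  0.3 -0.4] gap 0.0855
[[[-0.0,0.0,0.78],-0.02,-1],[[-0.0,0.0,0.78],-0.02,-1],[[-0.0,0.0,0.78],-0.02,-1],[[-0.0,0.0,0.78],-0.02,-1],[[-0.0,0.0,0.78],-0.02,-1]]
```

View pics/t1.png

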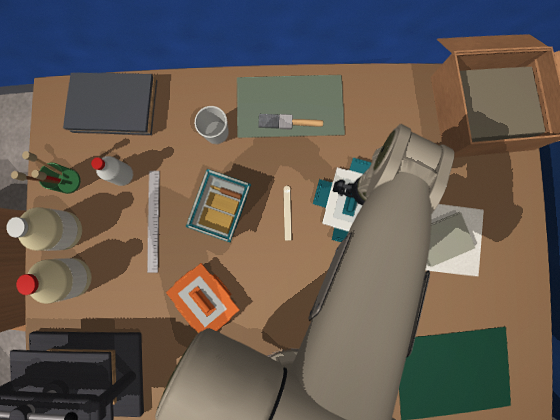

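View pics/s1.png

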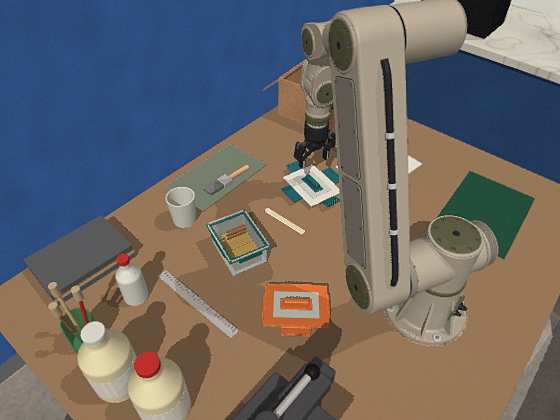

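The side picture shows the open gripper above the lid's bar at about (315,165), aligned across it. I'm descending and gripping.

```bash
python3 -m pendant '[[[0,0,0.9],0,-1],[[0,0,0.9],0,-1],[[0,0,0.9],0,-1],[[0,0,0.8],0,-1],[[0,0,0.3],0,-1],[[0,0,0],0,-1]]' 50
python3 -m pendant '[[[0,0,0],0,1],[[0,0,0],0,1],[[0,0,0],0,1],[[0,0,0],0,1],[[0,0,0],0,1],[[0,0,0],0,1]]' 50
python3 - <<'E'
from plan import *
plan([.535,-.187,.14],-.30+np.pi,claw=1)
E
```

```text
clock: 5.88
tcp_pos: [0.5338, -0.188, 0.0231]
orientation: [-0.0, 0.155, 0.988, 0.0]
wrist_force: [-0.2, -1.1, -0.0]
finger_gap: 0.0852
clock: 6.62
tcp_pos: [0.5343, -0.1881, 0.0237]
orientation: [0.0, 0.155, 0.988, -0.0]
wrist_force: [-0.5, 0.5, 4.8]
finger_gap: 0.0146
clock 6.625 tcp [ 0.5343 -0.1881  0.0237] phi 2.8313 d [0.0007 0.0011 0.1163] dphi 0.01 q6 -0.17 F [-0.5  0.5  4.8] gap 0.0146
[[[-0.0,0.01,-0.83],-0.01,1],[[-0.0,0.01,-0.83],-0.01,1],[[-0.0,0.01,-0.83],-0.01,1],[[-0.0,0.01,-0.83],-0.01,1],[[-0.0,0.01,-0.83],-0.01,1],[[-0.0,0.01,-0.83],-0.01,1],[[-0.0,0.01,-0.83],-0.01,1]]
```

```bash
python3 -m pendant '[[[0,0,-0.3],0,1],[[0,0,-0.9],0,1],[[0,0,-1],0,1],[[0,0,-1],0,1],[[0,0,-1],0,1],[[0,0,-1],0,1],[[0,0,-1],0,1],[[0,0,0],0,1]]'
python3 - <<'E'
from plan import *
plan([.5267,.1875,.15],-.3637+np.pi,claw=1)
save('side','s2.png')
E
```

```text
clock: 7.62
tcp_pos: [0.5347, -0.1883, 0.1483]
orientation: [0.001, 0.155, 0.988, -0.0]
wrist_force: [0.6, 0.9, -3.7]
finger_gap: 0.0146
clock 7.625 tcp [ 0.5347 -0.1883  0.1483] phi 2.8311 d [-0.008   0.3758  0.0017] dphi -0.053 q6 -0.17 F [ 0.6  0.9 -3.7] gap 0.0146
[[[0.31,0.89,-0.0],0.03,1],[[0.31,0.89,-0.0],0.03,1],[[0.31,0.89,-0.0],0.03,1],[[0.31,0.89,-0.0],0.03,1],[[0.32,0.89,-0.0],0.03,1],[[0.32,0.88,-0.0],0.03,1],[[0.32,0.88,-0.0],0.03,1],[[0.32,0.88,-0.0],0.03,1],[[0.32,0.88,-0.0],0.03,1],[[0.33,0.88,-0.0],0.03,1],[[0.33,0.88,-0.0],0.03,1],[[0.33,0.88,-0.0],0.03,1]]
[[[0.33,0.88,-0.0],0.03,1],[[0.34,0.88,-0.0],0.03,1],[[0.34,0.88,-0.0],0.03,1],[[0.34,0.88,-0.0],0.03,1],[[0.34,0.87,-0.0],0.03,1],[[0.35,0.87,-0.0],0.03,1],[[0.35,0.87,-0.0],0.03,1],[[0.35,0.87,-0.0],0.03,1]]
```

View pics/s2.png

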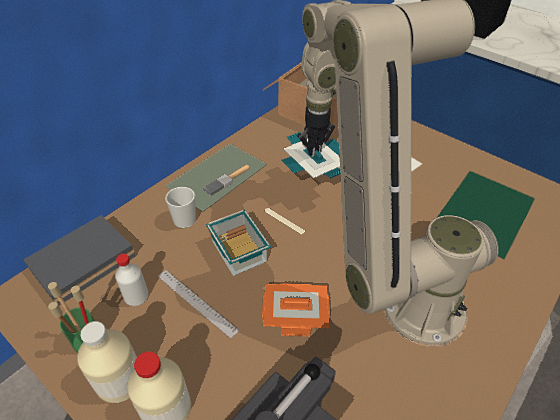

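The side picture shows the lid level in the gripper, plate around (313,157). I'm moving over the box.

```bash
python3 -m pendant '[[[0.15,0.4,0],0,1],[[0.3,0.9,0],0,1],[[0.3,0.9,0],0.1,1],[[0.3,0.9,0],0,1],[[0.3,0.9,0],0.1,1],[[0.3,0.9,0],0,1],[[0.3,0.9,0],0.1,1],[[0.35,0.9,0],0,1],[[0.35,0.9,0],0.1,1],[[0.35,0.9,0],0,1],[[0.35,0.9,0],0,1],[[0.35,0.9,0],0.1,1]]'
python3 -m pendant '[[[0.35,0.9,0],0,1],[[0.35,0.9,0],0,1],[[0.35,0.9,0],0,1],[[0.35,0.9,0],0,1],[[0.35,0.9,0],0,1],[[0.35,0.85,0],0,1],[[0.3,0.75,0],0,1],[[0.2,0.5,0],0,1],[[0,0.1,0],0,1],[[0,0,0],0,1],[[0,0,0],0,1]]'
python3 - <<'E'
from plan import *
plan([.5267,.1875,.15],-.3637+np.pi,claw=1)
save('side','s3.png');save('top','t3.png')
E
```

```text
clock: 9.18
tcp_pos: [0.5313, 0.0323, 0.1473]
orientation: [0.0, 0.18, 0.984, -0.0]
wrist_force: [0.6, -0.2, -3.3]
finger_gap: 0.0147
clock: 10.55
tcp_pos: [0.5304, 0.1741, 0.1472]
orientation: [0.0, 0.181, 0.984, -0.0]
wrist_force: [-0.2, -0.2, -3.5]
finger_gap: 0.0147
clock 10.55 tcp [0.5304 0.1741 0.1472] phi 2.7781 d [-0.0037  0.0134  0.0028] dphi -0.0 q6 0.537 F [-0.2 -0.2 -3.5] gap 0.0147
[[[0.41,0.56,-0.14],0.0,1]]
```

View pics/s3.png

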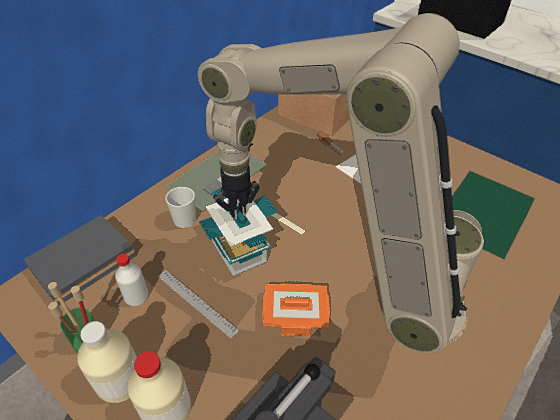

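View pics/t3.png

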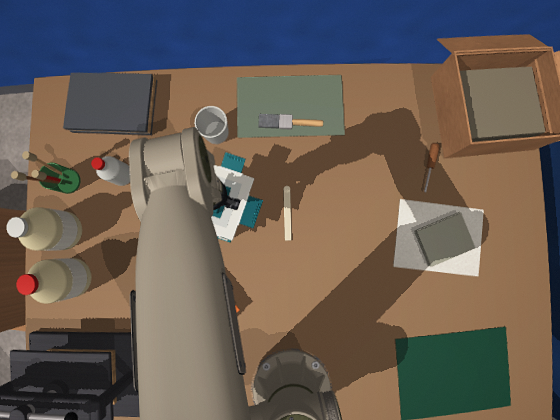

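```bash
python3 - <<'E'
from h import *
a=[]
for c,cr in (('side',(180,170,300,280)),('top',(180,140,300,250))):
    im=cv2.imread(f'pics/{c[0]}3.png')
    for z in (.1425,):
      for span in (2.5,4):
        p,m=outline_fit(im,cams[c],[.5304,.1741,-.3637],.17,.13,z,span=span,iters=8); print(c,span,p.round(4),m)
    draw(im,cams[c],[rect([.5304,.1741,-.3637],.17,.13,z)],f'x_{c}.png',cr,4)
    a.append(cv2.resize(cv2.imread(f'pics/x_{c}.png'),(400,370)))
cv2.imwrite('pics/x3.png',np.hstack(a))
E
```

```text
side 2.5 [ 0.5297  0.1761 -0.359 ] 0.46286583916029844
side 4 [ 0.5296  0.1763 -0.3564] 0.37387259989533805
top 2.5 [ 0.5317  0.1718 -0.3516] 0.5428449679159031
top 4 [ 0.532   0.172  -0.3547] 0.5876943535621428
```

View pics/x3.png

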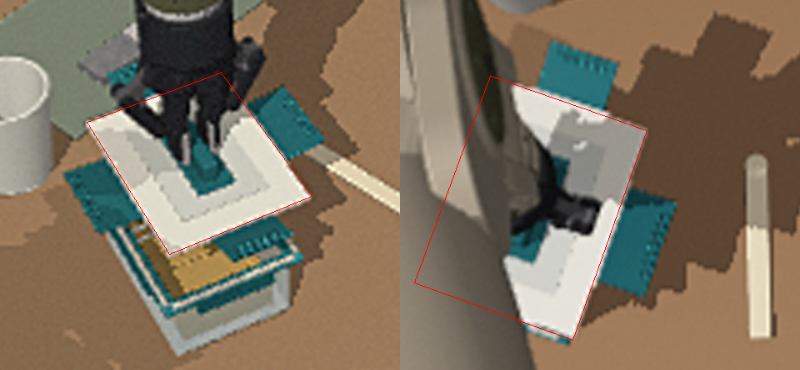

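The side picture shows the plate outline matching the TCP-based prediction, with the box just below at about (240,245). I'm aligning and lowering to just above the mouth.

```bash
python3 -m pendant '[[[0.4,0.55,0.3],0,1],[[0,0,0.8],0,1],[[0,0,0.7],0,1],[[0,0,0],0,1],[[0,0,0],0,1]]'
python3 - <<'E'
from plan import *
plan([.5264,.1876,.1],-.3637+np.pi,claw=1)
a=[]
st=env.get_state();tp=st['tcp_pos']
for c,cr in (('side',(180,170,300,280)),('top',(180,140,300,250))):
    im=save(c,f'{c[0]}4.png')['color']
    z=tp[2]-.0047
    p,m=outline_fit(im,cams[c],[tp[0],tp[1],-.3637],.17,.13,z,span=3,iters=8); print(c,p.round(4),m)
    pb,m,_=ridge(im,cams[c],[.5267,.1875,-.3637,.162,.122],.083,span=1.5); print('box',pb.round(4),m)
    draw(im,cams[c],[rect([tp[0],tp[1],-.3637],.17,.13,z),rect([.5267,.1875,-.3637],.162,.122,.083)],f'x_{c}.png',cr,4)
    a.append(cv2.resize(cv2.imread(f'pics/x_{c}.png'),(400,370)))
cv2.imwrite('pics/x4.png',np.hstack(a))
E
```

```text
clock: 11.28
tcp_pos: [0.5267, 0.1877, 0.1111]
orientation: [-0.0, 0.18, 0.984, -0.0]
wrist_force: [-0.4, 0.0, -3.4]
finger_gap: 0.0149
clock 11.275 tcp [0.5267 0.1877 0.1111] phi 2.7786 d [-0.0003 -0.0001 -0.0111] dphi -0.001 q6 0.562 F [-0.4  0.  -3.4] gap 0.0149
[[[0.01,-0.01,0.55],0.01,1]]
side [ 0.5265  0.1902 -0.3578] 0.49861035476104665
box [ 0.5229  0.1901 -0.3477  0.1547  0.11  ] 0.24994229457419276
top [ 0.5284  0.1851 -0.3671] 0.3774128801119264
box [ 0.5307  0.1907 -0.3561  0.1657  0.1265] 0.38539791231980425
```

View pics/x4.png

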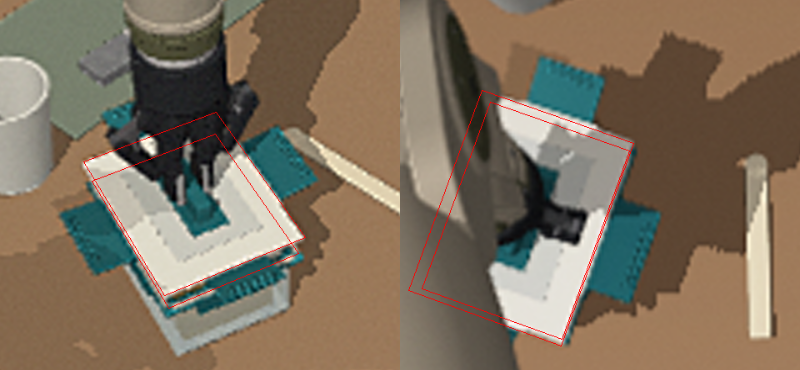

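```bash
python3 -m pendant '[[[0.02,0.01,0.3],0,1],[[0,0,0.2],0,1],[[0,0,0.1],0,1],[[0,0,0],0,1]]'
python3 -m pendant '[[[0,0,0.1],0,1],[[0,0,0.1],0,1],[[0,0,0],0,1]]'
```

```text
clock: 11.88
tcp_pos: [0.5262, 0.1881, 0.099]
orientation: [-0.0, 0.18, 0.984, -0.0]
wrist_force: [-0.3, 0.0, -3.6]
finger_gap: 0.0148
clock: 12.25
tcp_pos: [0.5263, 0.188, 0.0951]
orientation: [-0.0, 0.18, 0.984, -0.0]
wrist_force: [-0.1, 0.2, -4.3]
finger_gap: 0.0146
```

```bash
python3 -m pendant '[[[0,0,0.1],0,1],[[0,0,0],0,1]]'; python3 -m pendant '[[[0,0,0.05],0,1],[[0,0,0],0,1]]'
```

```text
clock: 12.5
tcp_pos: [0.5265, 0.1878, 0.0936]
orientation: [0.0, 0.181, 0.984, -0.0]
wrist_force: [-0.4, -2.3, -0.8]
finger_gap: 0.015
clock: 12.75
tcp_pos: [0.5265, 0.1878, 0.0934]
orientation: [0.0, 0.181, 0.984, -0.0]
wrist_force: [-3.9, -3.4, 6.8]
finger_gap: 0.0148
```

```bash
python3 -m pendant '[[[0,0,-0.05],0,-1],[[0,0,0],0,-1],[[0,0,0],0,-1],[[0,0,0],0,-1]]';  python3 -m pendant '[[[0,0,-0.5],0,-1],[[0,0,-1],0,-1],[[0,0,-1],0,-1],[[0,0,-1],0,-1],[[0,0,-1],0,-1],[[0,0,0],0,-1]]'
python3 - <<'E'
from plan import *
plan([.5264,.1876,.2],-.3637+np.pi)
a=[]
for c,cr in (('side',(180,170,300,280)),('top',(180,140,300,250))):
    im=save(c,f'{c[0]}5.png')['color']
    for z in (.089,.086):
        p,m=outline_fit(im,cams[c],[.5265,.1878,-.3637],.17,.13,z,span=3,iters=8); print(c,z,p.round(4),m)
    draw(im,cams[c],[rect([.5267,.1877,-.3637],.17,.13,.089)],f'x_{c}.png',cr,4)
    a.append(cv2.resize(cv2.imread(f'pics/x_{c}.png'),(400,370)))
cv2.imwrite('pics/x5.png',np.hstack(a))
E
```

```text
clock: 13.25
tcp_pos: [0.5265, 0.1882, 0.0932]
orientation: [0.0, 0.18, 0.984, 0.0]
wrist_force: [1.0, 0.2, -0.1]
finger_gap: 0.0849
clock: 14.0
tcp_pos: [0.5278, 0.1884, 0.1855]
orientation: [0.002, 0.18, 0.984, 0.001]
wrist_force: [-0.1, -0.4, 0.0]
finger_gap: 0.0854
clock 14.0 tcp [0.5278 0.1884 0.1855] phi 2.7789 d [-0.0014 -0.0008  0.0145] dphi -0.001 q6 0.562 F [-0.1 -0.4  0. ] gap 0.0854
[[[0.05,-0.06,-0.73],0.01,-1]]
side 0.089 [ 0.5265  0.1894 -0.3593] 0.2731579320454177
side 0.086 [ 0.5285  0.1876 -0.3588] 0.45932491718714263
top 0.089 [ 0.5274  0.1853 -0.3693] 0.5199531678698897
top 0.086 [ 0.5278  0.1857 -0.3711] 0.5301301287641009
```

View pics/x5.png

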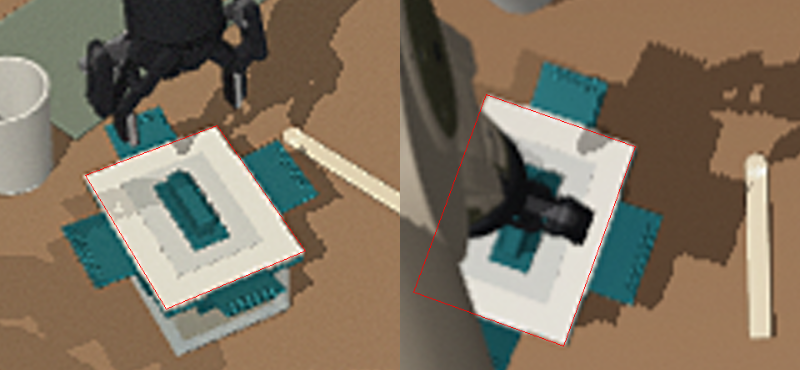

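The side picture shows the lid sitting level on the rim, matching the predicted outline at z = 0.089. I'll do the short-side clips first with shut fingers: the tool +x axis points along the lid's -x side, which is the front clip.

```bash
python3 -m pendant '[[[0.4,0,0],0,1],[[1,0,0],0,1],[[1,0,0],0,1],[[1,0,0],0,1],[[1,0,0.5],0,1],[[1,0,1],0,1],[[0.7,-0.05,1],0,1],[[0,0,0.5],0,1],[[0,0,0],0,1],[[0,0,0],0,1]]' 20
cat >> plan.py <<'E'
C=np.array([.5267,.1876]);Y=-.3637
def loc():
    s=env.get_state();p=s['tcp_pos'];d=p[:2]-C;c,sn=np.cos(Y),np.sin(Y)
    F=s['wrist_force']
    print('t',s['clock'],'lidx %.1f lidy %.1f z %.1f mm phi-Y %.3f'%((d[0]*c+d[1]*sn)*1e3,(-d[0]*sn+d[1]*c)*1e3,p[2]*1e3,phi(s['orientation'])-Y),'F lid',np.round([F[0]*c+F[1]*sn,-F[0]*sn+F[1]*c,F[2]],1),'gap',round(s['finger_gap'],4))
E
python3 - <<'E'
from plan import *
loc()
save('side','s6.png');save('top','t6.png')
E
```

```text
clock: 15.35
tcp_pos: [0.413, 0.2306, 0.1239]
orientation: [0.001, 0.181, 0.984, 0.0]
wrist_force: [0.3, 0.8, 0.6]
finger_gap: 0.0001
t 15.35 lidx -121.6 lidy -0.3 z 123.9 mm phi-Y 3.142 F lid [0.  0.8 0.6] gap 0.0001
```

View pics/s6.png

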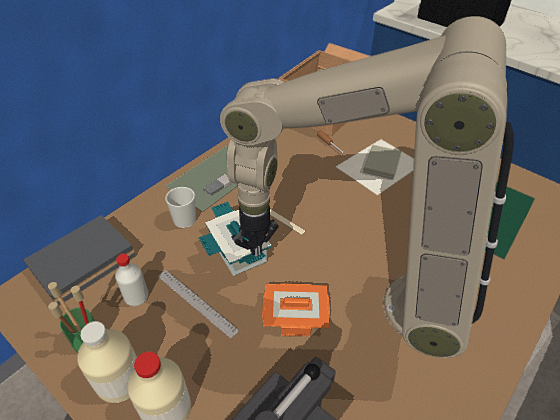

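View pics/t6.png

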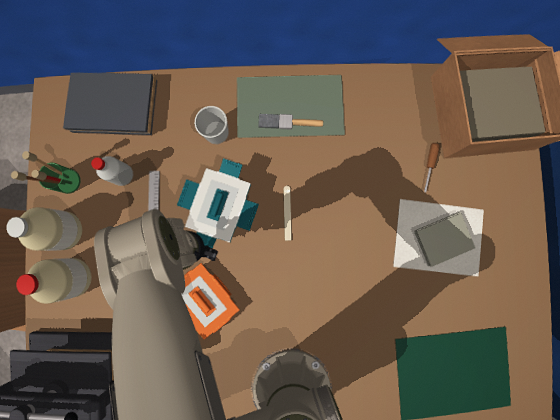

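```bash
python3 - <<'E'
from h import *
r=cams['top']
im=cv2.imread('pics/top0.png')
for z in (.02,.06,.1):
    print(z,[atz(r,u,z)[:2].round(3).tolist() for u in ((201,264),(239,310),(210,340),(167,293))], 'pot',atz(r,(211,122),.105)[:2].round(3))
s=cams['side']
for z in (.02,.06,.1):
    print(z,[atz(s,u,z)[:2].round(3).tolist() for u in ((266,284),(328,285),(328,326),(264,326))],'pot',atz(s,(180,195),.105)[:2].round(3))
E
python3 - <<'E'
import cv2
a=cv2.imread('pics/s6.png');cv2.imwrite('pics/s6c.png',cv2.resize(a[190:350,170:350],None,fx=4,fy=3.7,interpolation=cv2.INTER_CUBIC))
E
```

```text
0.02 [[0.365, 0.247], [0.233, 0.141], [0.15, 0.225], [0.284, 0.346]] pot [0.753 0.199]
0.06 [[0.367, 0.239], [0.239, 0.136], [0.159, 0.218], [0.289, 0.334]] pot [0.753 0.199]
0.1 [[0.369, 0.231], [0.246, 0.132], [0.169, 0.21], [0.294, 0.323]] pot [0.753 0.199]
0.02 [[0.378, 0.233], [0.243, 0.123], [0.166, 0.229], [0.294, 0.337]] pot [0.759 0.2  ]
0.06 [[0.358, 0.255], [0.229, 0.149], [0.155, 0.251], [0.278, 0.355]] pot [0.759 0.2  ]
0.1 [[0.339, 0.276], [0.215, 0.174], [0.144, 0.272], [0.262, 0.372]] pot [0.759 0.2  ]
```

View pics/s6c.png

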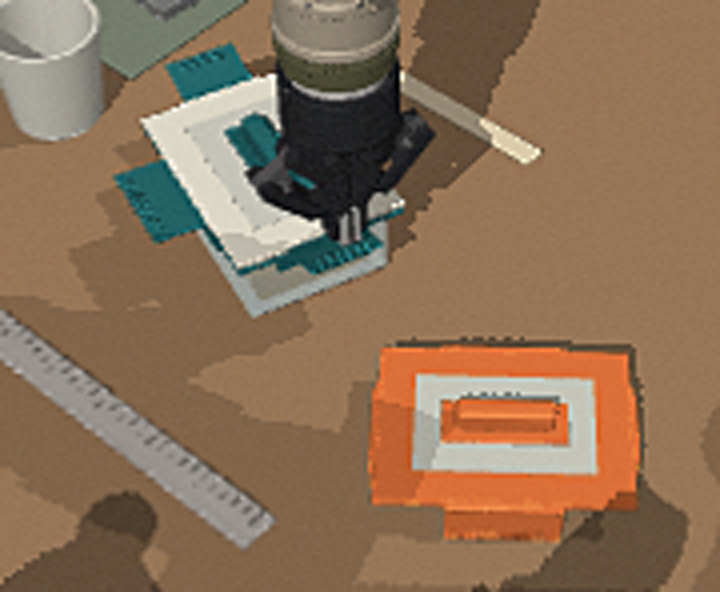

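```bash
python3 -m pendant '[[[0,0,0.8],0,1],[[0,0,0.7],0,1],[[0,0,0],0,1]]'
python3 -m pendant '[[[0,0,0.4],0,1],[[-0.1,0,0.4],0,1],[[-0.1,0,0.4],0,1],[[0,0,0],0,1]]'
python3 - <<'E'
from plan import *
loc()
E
```

```text
clock: 15.82
tcp_pos: [0.4113, 0.2301, 0.0923]
orientation: [-0.001, 0.181, 0.984, -0.001]
wrist_force: [-0.5, 0.9, -0.1]
finger_gap: 0.0001
clock: 16.32
tcp_pos: [0.4154, 0.2287, 0.0685]
orientation: [-0.001, 0.181, 0.984, -0.0]
wrist_force: [0.2, -0.5, -0.4]
finger_gap: -0.0001
t 16.325 lidx -118.7 lidy -1.2 z 68.5 mm phi-Y 3.142 F lid [ 0.4 -0.4 -0.4] gap -0.0001
```

```bash
python3 -m pendant '[[[-0.1,0,0.25],0,1],[[-0.15,0.02,0.25],0,1],[[-0.15,0.02,0],0,1],[[0,0,0],0,1]]'
python3 - <<'E'
from plan import *
loc()
a=save('side','s7.png')['color'];cv2.imwrite('pics/s7c.png',cv2.resize(a[190:290,190:300],None,fx=6,fy=6,interpolation=cv2.INTER_CUBIC))
E
```

```text
clock: 16.82
tcp_pos: [0.4235, 0.2268, 0.0591]
orientation: [-0.0, 0.18, 0.984, -0.0]
wrist_force: [-1.2, 0.6, -0.5]
finger_gap: -0.0001
t 16.825 lidx -110.4 lidy -0.1 z 59.1 mm phi-Y 3.142 F lid [-1.4  0.1 -0.5] gap -0.0001
```

View pics/s7c.png

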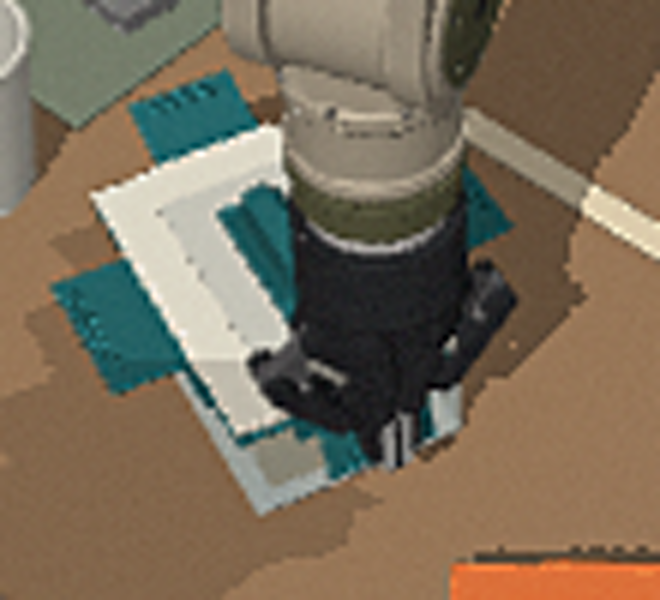

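The crop shows the front clip folded down behind the fingers at about (375,450). I'm pushing inward in small steps.

```bash
python3 -m pendant '[[[-0.1,0,0.08],0,1],[[-0.05,0,0],0,1],[[0,0,0],0,1]]'
python3 -m pendant '[[[-0.05,0,0],0,1],[[-0.05,0,0],0,1]]'
python3 -m pendant '[[[-0.05,0,0],0,1],[[-0.05,0,0],0,1]]'
python3 -c "
from plan import *
loc()"
```

```text
clock: 17.25
tcp_pos: [0.4257, 0.2261, 0.0575]
orientation: [-0.001, 0.18, 0.984, 0.0]
wrist_force: [-3.8, 2.5, 1.4]
finger_gap: 0.0001
clock: 17.5
tcp_pos: [0.4263, 0.2257, 0.0571]
orientation: [-0.002, 0.18, 0.984, 0.0]
wrist_force: [-6.2, 5.1, -0.1]
finger_gap: -0.0
clock: 17.75
tcp_pos: [0.427, 0.2253, 0.0566]
orientation: [-0.003, 0.18, 0.984, 0.001]
wrist_force: [-8.3, 6.1, -1.6]
finger_gap: 0.0003
t 17.75 lidx -106.6 lidy -0.2 z 56.6 mm phi-Y 3.144 F lid [-9.9  2.8 -1.6] gap 0.0003
```

```bash
python3 -m pendant '[[[-0.05,0,0],0,1],[[-0.05,0,0],0,1]]'
python3 -m pendant '[[[-0.05,0,0],0,1],[[0,0,0],0,1]]'
python3 -c "
from plan import *
loc()"
```

```text
clock: 18.0
tcp_pos: [0.4285, 0.2243, 0.0563]
orientation: [-0.003, 0.18, 0.984, -0.0]
wrist_force: [-7.2, 4.3, -2.3]
finger_gap: 0.0
clock: 18.25
tcp_pos: [0.4329, 0.2232, 0.0575]
orientation: [0.0, 0.18, 0.984, -0.0]
wrist_force: [-1.4, 0.0, -0.2]
finger_gap: 0.0
t 18.25 lidx -100.4 lidy -0.1 z 57.5 mm phi-Y 3.142 F lid [-1.3 -0.5 -0.2] gap 0.0
```

```bash
python3 -m pendant '[[[-0.05,0,0],0,1],[[-0.05,0,0],0,1],[[0,0,0],0,1]]'
python3 -c "
from plan import *
loc()"
```

```text
clock: 18.62
tcp_pos: [0.433, 0.2231, 0.0574]
orientation: [-0.002, 0.18, 0.984, 0.0]
wrist_force: [-7.0, 3.1, 0.7]
finger_gap: -0.0001
t 18.625 lidx -100.2 lidy -0.1 z 57.4 mm phi-Y 3.143 F lid [-7.6  0.4  0.7] gap -0.0001
```

```bash
python3 -m pendant '[[[0.5,0,0],0,1],[[0.5,0,-0.3],0,1],[[0.3,0,-1],0,1],[[0,0,-1],0,1],[[0,0,-1],0,1],[[-0.5,0,-0.7],0,1],[[-1,0,0],0,1],[[-1,0,0],0,1],[[-1,0,0],0,1],[[-1,0,0],0,1],[[-1,0,0],0,1]]'
python3 -c "
from plan import *
loc()
a=save('side','s8.png')['color'];cv2.imwrite('pics/s8c.png',cv2.resize(a[190:290,190:300],None,fx=6,fy=6,interpolation=cv2.INTER_CUBIC))"
```

```text
clock: 20.0
tcp_pos: [0.5145, 0.1921, 0.137]
orientation: [-0.0, 0.181, 0.984, -0.0]
wrist_force: [-0.1, -0.0, 0.5]
finger_gap: 0.0002
t 20.0 lidx -13.0 lidy -0.1 z 137.0 mm phi-Y 3.142 F lid [-0.1 -0.1  0.5] gap 0.0002
```

View pics/s8c.png

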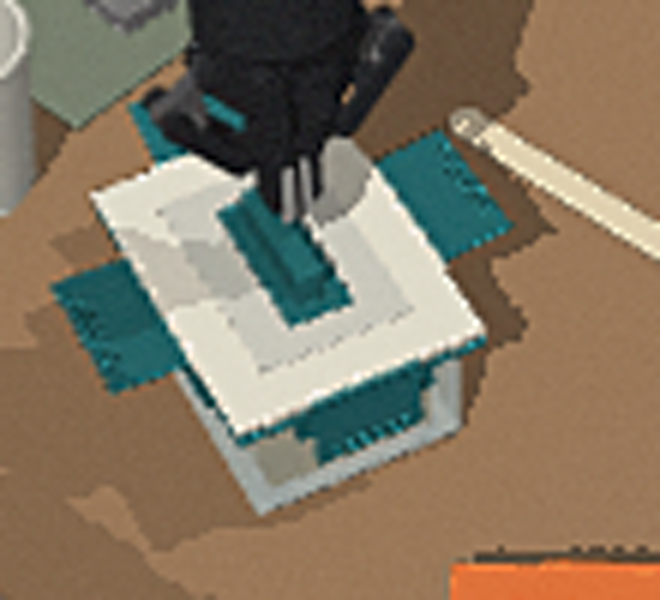

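The front clip hangs closed at crop (380,420), and the box hasn't moved. The back clip is next.

```bash
python3 -m pendant '[[[-1,0,0],0,1],[[-1,0,0],0,1],[[-1,0,0],0,1],[[-1,0,0],0,1],[[-1,0,0],0,1],[[-1,0,0],0,1],[[-0.5,0,0.7],0,1],[[0,0,1],0,1],[[0,0,0.4],0,1],[[0,0,0],0,1]]'
python3 -c "
from plan import *
loc()
a=save('side','s9.png')['color'];cv2.imwrite('pics/s9c.png',cv2.resize(a[160:270,170:290],None,fx=5,fy=5,interpolation=cv2.INTER_CUBIC))
a=save('top','t9.png')['color'];cv2.imwrite('pics/t9c.png',cv2.resize(a[90:260,150:320],None,fx=3.5,fy=3.5,interpolation=cv2.INTER_CUBIC))"
```

```text
clock: 21.3
tcp_pos: [0.6337, 0.1468, 0.0944]
orientation: [-0.001, 0.18, 0.984, -0.0]
wrist_force: [0.9, -0.6, 0.5]
finger_gap: 0.0001
t 21.3 lidx 114.5 lidy -0.1 z 94.4 mm phi-Y 3.143 F lid [ 1.1 -0.2  0.5] gap 0.0001
```

View pics/s9c.png

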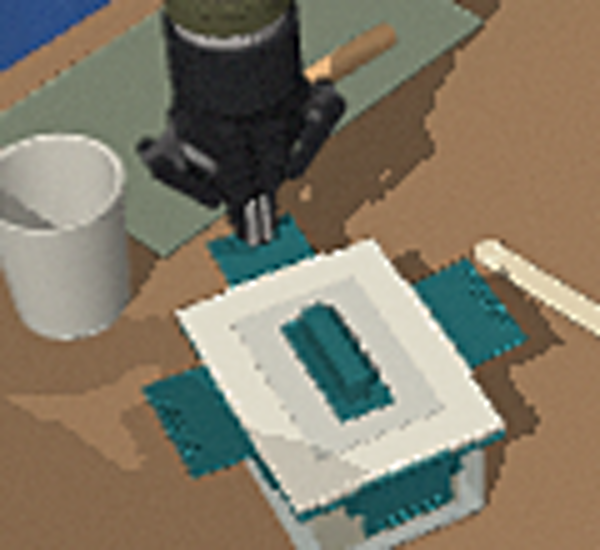

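View pics/t9c.png

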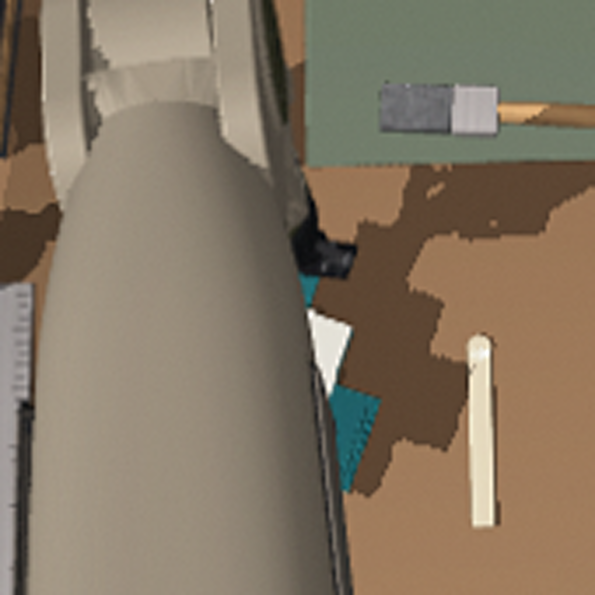

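```bash
python3 -m pendant '[[[-0.25,0,0],0,1],[[0,0,0.4],0,1],[[0,0,0.45],0,1],[[0,0,0.4],0,1],[[0.2,0,0.4],0,1],[[0.15,0,0.25],0,1],[[0.05,0,0],0,1],[[0,0,0],0,1]]'
python3 -c "
from plan import *
loc()"
```

```text
clock: 22.4
tcp_pos: [0.6318, 0.1479, 0.0577]
orientation: [-0.0, 0.18, 0.984, -0.0]
wrist_force: [0.9, -1.0, -0.3]
finger_gap: 0.0
t 22.4 lidx 112.4 lidy 0.2 z 57.7 mm phi-Y 3.143 F lid [ 1.2 -0.6 -0.3] gap 0.0
```

```bash
python3 -m pendant '[[[0.1,0,0],0,1],[[0.1,0,0],0,1],[[0.05,0,0],0,1],[[0,0,0],0,1]]'
python3 -m pendant '[[[0.05,0,0],0,1],[[0.05,0,0],0,1]]'
python3 -m pendant '[[[0.05,0,0],0,1],[[0.05,0,0],0,1]]'
python3 -c "
from plan import *
loc()"
```

```text
clock: 22.9
tcp_pos: [0.6273, 0.1497, 0.0578]
orientation: [0.0, 0.18, 0.984, 0.0]
wrist_force: [1.3, 0.5, 0.2]
finger_gap: -0.0001
clock: 23.15
tcp_pos: [0.6261, 0.1501, 0.0578]
orientation: [0.001, 0.181, 0.984, -0.0]
wrist_force: [3.9, -2.2, -0.4]
finger_gap: -0.0001
clock: 23.4
tcp_pos: [0.6258, 0.1503, 0.0583]
orientation: [0.002, 0.181, 0.984, -0.0]
wrist_force: [7.5, -3.3, -1.8]
finger_gap: 0.0002
t 23.4 lidx 105.9 lidy 0.4 z 58.3 mm phi-Y 3.142 F lid [ 8.2 -0.4 -1.8] gap 0.0002
```

```bash
python3 -m pendant '[[[0.05,0,0],0,1],[[0.05,0,0],0,1]]'
python3 -m pendant '[[[0.05,0,0],0,1],[[0,0,0],0,1]]'
python3 -c "
from plan import *
loc()"
```

```text
clock: 23.65
tcp_pos: [0.6255, 0.1506, 0.0588]
orientation: [0.004, 0.181, 0.983, -0.0]
wrist_force: [10.5, -4.4, -2.6]
finger_gap: 0.0001
clock: 23.9
tcp_pos: [0.6252, 0.1507, 0.059]
orientation: [0.004, 0.181, 0.983, -0.0]
wrist_force: [10.6, -4.5, -2.4]
finger_gap: -0.0001
t 23.9 lidx 105.2 lidy 0.6 z 59.0 mm phi-Y 3.141 F lid [11.5 -0.5 -2.4] gap -0.0001
```

```bash
python3 -m pendant '[[[0.05,0,0.05],0,1],[[0.05,0,0],0,1]]'
python3 -m pendant '[[[0.05,0,0],0,1],[[0,0,0],0,1]]'
python3 -c "
from plan import *
loc()"
```

```text
clock: 24.15
tcp_pos: [0.6246, 0.151, 0.0585]
orientation: [0.006, 0.181, 0.983, -0.0]
wrist_force: [14.8, -7.1, -2.9]
finger_gap: -0.0001
clock: 24.4
tcp_pos: [0.6246, 0.151, 0.0586]
orientation: [0.006, 0.182, 0.983, -0.001]
wrist_force: [14.9, -6.9, -3.7]
finger_gap: 0.0003
t 24.4 lidx 104.5 lidy 0.6 z 58.6 mm phi-Y 3.140 F lid [16.4 -1.2 -3.7] gap 0.0003
```

```bash
python3 -m pendant '[[[0.05,0,0],0,1],[[0,0,0],0,1]]'
python3 -m pendant '[[[0.05,0,0],0,1],[[0,0,0],0,1]]'
python3 -c "
from plan import *
loc()"
```

```text
clock: 24.65
tcp_pos: [0.6245, 0.1511, 0.0587]
orientation: [0.007, 0.182, 0.983, -0.001]
wrist_force: [17.2, -6.8, -4.7]
finger_gap: 0.0002
clock: 24.9
tcp_pos: [0.6239, 0.1513, 0.0588]
orientation: [0.008, 0.182, 0.983, -0.001]
wrist_force: [17.2, -7.9, -4.3]
finger_gap: 0.0001
t 24.9 lidx 103.7 lidy 0.7 z 58.8 mm phi-Y 3.140 F lid [18.9 -1.3 -4.3] gap 0.0001
```

```bash
python3 -m pendant '[[[0,0,0.1],0,1],[[0,0,0.05],0,1]]'
python3 -m pendant '[[[0.05,0,0],0,1],[[0,0,0],0,1]]'
python3 -c "
from plan import *
loc()"
```

```text
clock: 25.15
tcp_pos: [0.6189, 0.1531, 0.0552]
orientation: [0.003, 0.181, 0.983, 0.0]
wrist_force: [7.0, -1.8, 3.7]
finger_gap: -0.0001
clock: 25.4
tcp_pos: [0.6186, 0.1533, 0.0553]
orientation: [0.003, 0.181, 0.983, -0.0]
wrist_force: [7.4, -4.2, 1.7]
finger_gap: 0.0004
t 25.4 lidx 98.1 lidy 0.6 z 55.3 mm phi-Y 3.141 F lid [ 8.4 -1.3  1.7] gap 0.0004
```

```bash
python3 -m pendant '[[[-0.5,0,0],0,1],[[-0.5,0,-0.3],0,1],[[0,0,-1],0,1],[[0,0,-1],0,1],[[0,0,-1],0,1],[[0,0,-0.9],0,1]]'
python3 -c "
from plan import *
loc()
c,s=np.cos(Y),np.sin(Y)
t=C+np.array([-s,c])*.121
plan([*t,.135],Y+np.pi/2,claw=1,step=19)
a=save('side','s10.png')['color'];cv2.imwrite('pics/s10c.png',cv2.resize(a[160:290,170:300],None,fx=5,fy=4.6,interpolation=cv2.INTER_CUBIC))
p,m=outline_fit(a,cams['side'],[.5265,.1878,-.3637],.17,.13,.086,span=3,iters=8); print(p.round(4),m)"
```

```text
clock: 26.15
tcp_pos: [0.6334, 0.1472, 0.1382]
orientation: [-0.001, 0.18, 0.984, -0.0]
wrist_force: [-0.1, 0.4, -0.8]
finger_gap: -0.0002
t 26.15 lidx 114.1 lidy 0.2 z 138.2 mm phi-Y 3.143 F lid [-0.2  0.3 -0.8] gap -0.0002
clock 26.15 tcp [0.6334 0.1472 0.1382] phi 2.779 d [-0.0637  0.1535 -0.0032] dphi -1.572 q6 0.467 F [-0.1  0.4 -0.8] gap -0.0002
[[[0.36,0.38,0.01],0.94,1],[[0.39,0.34,0.01],0.94,1],[[0.42,0.3,0.01],0.94,1],[[0.45,0.26,0.01],0.94,1],[[0.47,0.21,0.01],0.94,1],[[0.49,0.17,0.01],0.94,1],[[0.51,0.12,0.01],0.94,1],[[0.52,0.07,0.01],0.94,1],[[0.52,0.01,0.01],0.94,1],[[0.52,-0.04,0.01],0.94,1],[[0.51,-0.09,0.01],0.94,1],[[0.5,-0.14,0.01],0.94,1]]
[[[0.49,-0.18,0.01],0.94,1],[[0.46,-0.23,0.01],0.94,1],[[0.44,-0.28,0.01],0.94,1],[[0.41,-0.32,0.01],0.94,1]]
[ 0.5275  0.188  -0.3622] 0.4729682438970452
```

View pics/s10c.png

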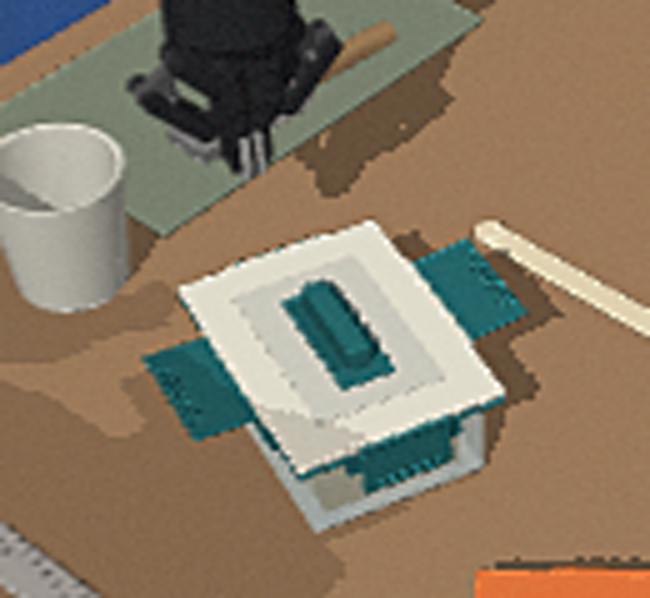

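The back clip no longer stands out and the lid and box are in place. For the long sides the hinge is at 66 mm, so the target is 102 mm out.

```bash
python3 -m pendant '[[[0.35,0.35,0],0.94,1],[[0.35,0.3,0],0.94,1],[[0.4,0.3,0],0.94,1],[[0.4,0.25,0],0.94,1],[[0.4,0.2,0],0.94,1],[[0.45,0.15,0],0.94,1],[[0.45,0.1,0],0.94,1],[[0.45,0.05,0],0.94,1],[[0.45,0,0],0.94,1],[[0.45,-0.05,0],0.94,1],[[0.45,-0.1,0],0.94,1],[[0.45,-0.15,0],0.94,1]]'
python3 -c "
from plan import *
loc()
c,s=np.cos(Y),np.sin(Y)
t=C+np.array([-s,c])*.102
plan([*t,.12],Y+np.pi/2,claw=1,step=19)"
```

```text
clock: 27.7
tcp_pos: [0.5893, 0.2503, 0.1369]
orientation: [-0.001, 0.699, 0.715, -0.001]
wrist_force: [0.3, -0.2, -0.4]
finger_gap: -0.0003
t 27.7 lidx 36.1 lidy 80.9 z 136.9 mm phi-Y 1.958 F lid [ 0.4 -0.1 -0.4] gap -0.0003
clock 27.7 tcp [0.5893 0.2503 0.1369] phi 1.5945 d [-0.0263  0.0326 -0.0169] dphi -0.387 q6 1.823 F [ 0.3 -0.2 -0.4] gap -0.0003
[[[0.41,-0.32,0.21],0.92,1],[[0.38,-0.36,0.21],0.92,1],[[0.35,-0.39,0.21],0.92,1],[[0.31,-0.42,0.21],0.92,1]]
```

```bash
python3 -m pendant '[[[0.4,-0.3,0.2],0.92,1],[[0.4,-0.35,0.2],0.92,1],[[0.35,-0.4,0.2],0.92,1],[[0.3,-0.4,0.2],0.9,1],[[0,0,0],0,1],[[0,0,0],0,1]]'
python3 -c "
from plan import *
loc()
a=save('side','s11.png')['color'];cv2.imwrite('pics/s11c.png',cv2.resize(a[160:290,150:300],None,fx=4.5,fy=4.5,interpolation=cv2.INTER_CUBIC))"
```

```text
clock: 28.45
tcp_pos: [0.5644, 0.2823, 0.1215]
orientation: [-0.0, 0.821, 0.571, -0.0]
wrist_force: [-0.3, -0.2, -0.3]
finger_gap: 0.0
t 28.45 lidx 1.6 lidy 102.0 z 121.5 mm phi-Y 1.580 F lid [-0.2 -0.3 -0.3] gap 0.0
```

View pics/s11c.png

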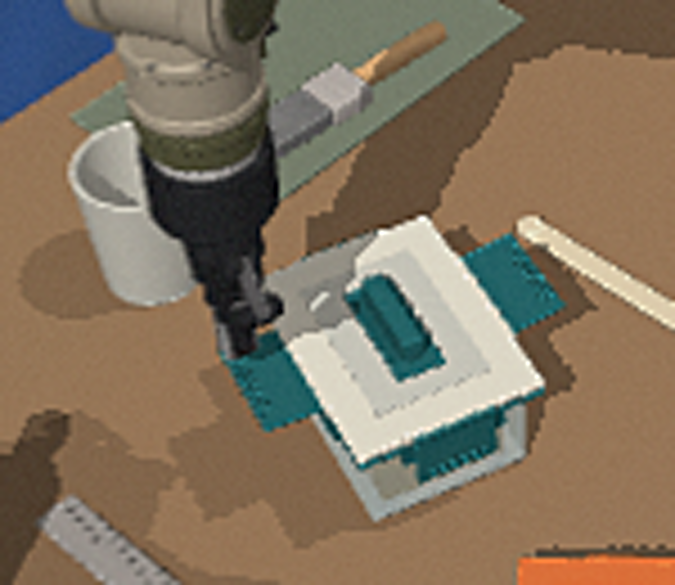

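```bash
python3 -m pendant '[[[0,-0.05,0.8],0.05,1],[[0,0,0.8],0,1],[[0,0,0.4],0,1],[[-0.1,0,0.4],0,1],[[-0.1,0,0.4],0,1],[[-0.15,0,0.4],0,1],[[-0.15,0,0.1],0,1],[[-0.05,0,0],0,1],[[0,0,0],0,1]]'
python3 -c "
from plan import *
loc()"
```

```text
clock: 29.62
tcp_pos: [0.5595, 0.2725, 0.0558]
orientation: [0.0, 0.823, 0.568, -0.0]
wrist_force: [-0.1, 0.5, -0.6]
finger_gap: 0.0
t 29.625 lidx 0.5 lidy 91.0 z 55.8 mm phi-Y 1.573 F lid [-0.3  0.4 -0.6] gap 0.0
```

```bash
python3 -m pendant '[[[-0.1,0,0],0,1],[[-0.1,0,0],0,1],[[-0.05,0,0],0,1],[[0,0,0],0,1]]'
python3 -m pendant '[[[-0.05,0,0],0,1],[[-0.05,0,0.02],0,1]]'
python3 -m pendant '[[[-0.05,0,0.02],0,1],[[-0.05,0,0.02],0,1]]'
python3 -c "
from plan import *
loc()"
```

```text
clock: 30.12
tcp_pos: [0.5582, 0.2686, 0.0559]
orientation: [-0.0, 0.823, 0.569, 0.001]
wrist_force: [1.8, 4.7, -1.7]
finger_gap: 0.0005
clock: 30.38
tcp_pos: [0.558, 0.268, 0.0557]
orientation: [-0.001, 0.822, 0.569, 0.002]
wrist_force: [2.4, 9.5, -1.9]
finger_gap: -0.0005
clock: 30.62
tcp_pos: [0.5578, 0.2672, 0.0552]
orientation: [-0.002, 0.822, 0.569, 0.003]
wrist_force: [3.1, 13.5, -2.1]
finger_gap: -0.0004
t 30.625 lidx 0.7 lidy 85.5 z 55.2 mm phi-Y 1.574 F lid [-2.  13.7 -2.1] gap -0.0004
```

```bash
python3 -m pendant '[[[-0.05,0,0.04],0,1],[[0,0,0.03],0,1]]'
python3 -m pendant '[[[-0.05,0,0.03],0,1],[[0,0,0],0,1]]'
python3 -c "
from plan import *
loc()"
```

```text
clock: 30.88
tcp_pos: [0.5571, 0.2656, 0.0539]
orientation: [-0.001, 0.822, 0.569, 0.002]
wrist_force: [2.0, 7.8, 0.9]
finger_gap: -0.0002
clock: 31.12
tcp_pos: [0.5555, 0.2619, 0.0525]
orientation: [0.0, 0.823, 0.568, -0.0]
wrist_force: [1.8, 1.5, 0.3]
finger_gap: 0.0001
t 31.125 lidx 0.5 lidy 79.7 z 52.5 mm phi-Y 1.573 F lid [1.1 2.  0.3] gap 0.0001
```

```bash
python3 -m pendant '[[[-0.05,0,0],0,1],[[-0.05,0,0],0,1],[[0,0,0],0,1]]'
python3 -c "
from plan import *
loc()"
python3 -m pendant '[[[0.5,0,0],0,1],[[0.5,0,-0.3],0,1],[[0,0,-1],0,1],[[0,0,-1],0,1],[[0,0,-1],0,1],[[-0.5,0,-0.9],0,1],[[-1,0,0],0,1],[[-1,0,0],0,1],[[-1,0,0],0,1],[[-1,0,0],0,1],[[-1,0,0],0,1],[[-1,0,0],0,1]]'
python3 -c "
from plan import *
loc()
a=save('side','s12.png')['color'];cv2.imwrite('pics/s12c.png',cv2.resize(a[160:290,150:300],None,fx=4.5,fy=4.5,interpolation=cv2.INTER_CUBIC))"
```

```text
clock: 31.5
tcp_pos: [0.5554, 0.2614, 0.0526]
orientation: [-0.001, 0.823, 0.569, 0.001]
wrist_force: [1.2, 6.6, 0.2]
finger_gap: 0.0
t 31.5 lidx 0.6 lidy 79.2 z 52.6 mm phi-Y 1.573 F lid [-1.2  6.5  0.2] gap 0.0
clock: 33.0
tcp_pos: [0.5155, 0.1562, 0.1365]
orientation: [0.0, 0.823, 0.568, -0.0]
wrist_force: [0.2, -0.1, -0.0]
finger_gap: -0.0001
t 33.0 lidx 0.7 lidy -33.3 z 136.5 mm phi-Y 1.573 F lid [ 0.2  0.  -0. ] gap -0.0001
```

View pics/s12c.png

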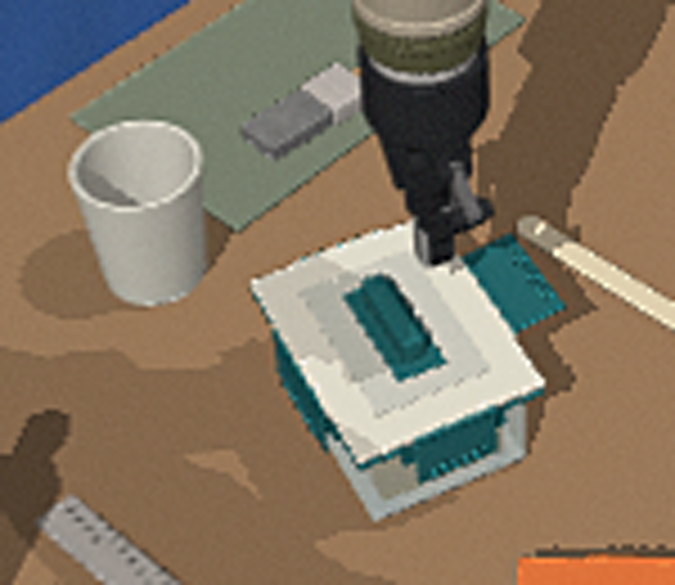

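The left clip hangs closed at crop (305,400). The right clip is the last.

```bash
python3 -m pendant '[[[-1,0,0],0,1],[[-1,0,0],0,1],[[-1,0,0],0,1],[[-0.2,0,0.4],0,1],[[0,0,1],0,1],[[0,0,0.8],0,1],[[0,0,0],0,1]]'
python3 -c "
from plan import *
loc()"
```

```text
clock: 33.92
tcp_pos: [0.4921, 0.0977, 0.0909]
orientation: [-0.001, 0.823, 0.568, -0.001]
wrist_force: [-0.6, 0.7, -0.2]
finger_gap: -0.0001
t 33.925 lidx -0.3 lidy -96.3 z 90.9 mm phi-Y 1.573 F lid [-0.9  0.5 -0.2] gap -0.0001
```

```bash
python3 -m pendant '[[[-0.25,0,0],0,1],[[0,0,0.4],0,1],[[0,0,0.4],0,1],[[0.1,0,0.4],0,1],[[0.15,0,0.4],0,1],[[0.15,0,0.2],0,1],[[0.05,0,0],0,1],[[0,0,0],0,1]]'
python3 -c "
from plan import *
loc()"
```

```text
clock: 34.92
tcp_pos: [0.4945, 0.1016, 0.0563]
orientation: [-0.0, 0.823, 0.568, -0.0]
wrist_force: [-0.5, -0.3, 0.0]
finger_gap: 0.0002
t 34.925 lidx 0.6 lidy -91.8 z 56.3 mm phi-Y 1.573 F lid [-0.3 -0.4  0. ] gap 0.0002
```

```bash
python3 -m pendant '[[[0.1,0,0],0,1],[[0.1,0,0],0,1],[[0.05,0,0],0,1],[[0,0,0],0,1]]'
python3 -m pendant '[[[0.05,0,0],0,1],[[0.05,0,0.02],0,1]]'
python3 -m pendant '[[[0.05,0,0.02],0,1],[[0.05,0,0.02],0,1]]'
python3 -c "
from plan import *
loc()"
```

```text
clock: 35.42
tcp_pos: [0.4964, 0.1056, 0.0564]
orientation: [0.0, 0.823, 0.568, -0.001]
wrist_force: [0.0, -4.6, 0.2]
finger_gap: 0.0004
clock: 35.67
tcp_pos: [0.4966, 0.1065, 0.0558]
orientation: [0.001, 0.823, 0.568, -0.001]
wrist_force: [-1.7, -8.2, -1.4]
finger_gap: 0.0001
clock: 35.92
tcp_pos: [0.4972, 0.1082, 0.0548]
orientation: [0.001, 0.823, 0.568, -0.002]
wrist_force: [-1.5, -6.8, -2.3]
finger_gap: 0.0001
t 35.925 lidx 0.7 lidy -84.6 z 54.8 mm phi-Y 1.572 F lid [ 1.  -6.9 -2.3] gap 0.0001
```

```bash
python3 -m pendant '[[[0.05,0,0.02],0,1],[[0.05,0,0],0,1]]'
python3 -m pendant '[[[0.05,0,0],0,1],[[0,0,0],0,1]]'
python3 -c "
from plan import *
loc()"
```

```text
clock: 36.17
tcp_pos: [0.4987, 0.112, 0.0548]
orientation: [-0.0, 0.823, 0.568, 0.0]
wrist_force: [-0.3, -1.4, -0.7]
finger_gap: -0.0003
clock: 36.42
tcp_pos: [0.499, 0.1128, 0.0549]
orientation: [0.0, 0.823, 0.569, 0.0]
wrist_force: [-0.6, -2.5, -0.5]
finger_gap: 0.0
t 36.425 lidx 0.7 lidy -79.7 z 54.9 mm phi-Y 1.573 F lid [ 0.3 -2.6 -0.5] gap 0.0
```

```bash
python3 -m pendant '[[[0.05,0,0],0,1],[[0.05,0,0],0,1],[[0,0,0],0,1]]'
python3 -c "
from plan import *
loc()"
python3 -m pendant '[[[-0.5,0,0],0,1],[[-0.5,0,-0.3],0,1],[[0,0,-1],0,1],[[0,0,-1],0,1],[[0,0,-1],0,1],[[-0.5,0,-1],0,1],[[-1,0,-1],0,1],[[-1,0,-0.5],0,1],[[-1,0,0],0,1],[[-1,0,0],0,1],[[-1,0,0],0,1],[[-1,0,0],0,1]]'
python3 -m pendant '[[[-1,0,0],0,1],[[-1,0,0],0,1],[[-1,0,0],0,1],[[-0.5,0,0],0,1],[[0,0,0],0,1],[[0,0,0],0,1]]'
python3 -c "
from plan import *
loc()
a=save('side','s13.png')['color'];b=save('top','t13.png')['color']
im=np.hstack([cv2.resize(a[190:290,195:295],(400,400),interpolation=cv2.INTER_CUBIC),cv2.resize(b[150:260,165:275],(400,400),interpolation=cv2.INTER_CUBIC)]);cv2.imwrite('pics/f13.png',im)
for c,i in (('side',a),('top',b)):
  p,m=outline_fit(i,cams[c],[.5265,.1878,-.3637],.17,.13,.086,span=3,iters=8); print(c,p.round(4),m)
  for t in ('clip_front','clip_back','clip_left','clip_right'): print(t,[(np.round(d['location']).tolist(),round(d['p'],2)) for d in env.boxes_of(c,t+'_tab')])
"
```

```text
clock: 36.8
tcp_pos: [0.4991, 0.1128, 0.0549]
orientation: [0.001, 0.823, 0.568, -0.002]
wrist_force: [-2.8, -10.0, 1.3]
finger_gap: 0.0001
t 36.8 lidx 0.8 lidy -79.7 z 54.9 mm phi-Y 1.572 F lid [  1.  -10.4   1.3] gap 0.0001
clock: 38.3
tcp_pos: [0.4466, -0.0264, 0.1715]
orientation: [0.0, 0.823, 0.568, 0.001]
wrist_force: [0.2, -0.4, -0.2]
finger_gap: -0.0002
clock: 39.05
tcp_pos: [0.422, -0.0909, 0.171]
orientation: [0.0, 0.823, 0.568, 0.0]
wrist_force: [-0.2, -0.6, -0.4]
finger_gap: -0.0001
t 39.05 lidx 1.3 lidy -297.5 z 171.0 mm phi-Y 1.573 F lid [ 0.  -0.6 -0.4] gap -0.0001
side [ 0.5272  0.1881 -0.3624] 0.4804922506762541
clip_front [([250.0, 259.0], 0.58)]
clip_back []
clip_left []
clip_right [([238.0, 262.0], 0.28)]
top [ 0.5267  0.1873 -0.3631] 0.48186843660345957
clip_front []
clip_back []
clip_left [([222.0, 284.0], 0.68)]
clip_right [([244.0, 213.0], 0.42)]
```

View pics/f13.png

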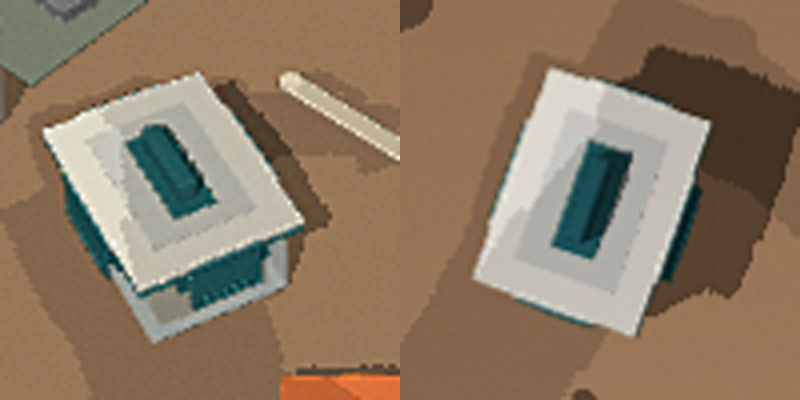

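View pics/t13.png

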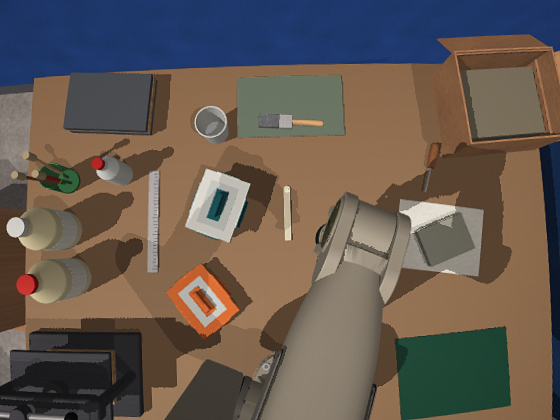

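```bash
python3 -c "
from plan import *
def clip(side,th,hz=.083):
    h,w={'front':(.086,.028),'back':(.086,.028),'left':(.066,.038),'right':(.066,.038)}[side]
    n={'front':[-1,0],'back':[1,0],'left':[0,1],'right':[0,-1]}[side];n=np.array(n,float);t=np.array([-n[1],n[0]])
    P=[]
    for l,k in ((0,1),(0,-1),(.04,-1),(.04,1)):
        x=.0025 if l==0 else .003
        out=h+l*np.sin(th)+x*np.cos(th); z=hz-l*np.cos(th)+x*np.sin(th)
        v=n*out+t*k*w; c,s=np.cos(Y),np.sin(Y)
        P.append([C0[0]+c*v[0]-s*v[1],C0[1]+s*v[0]+c*v[1],z])
    return np.array(P)
out=[]
for th in (0,.2):
  for c,cr,C0 in (('side',(195,190,295,290),np.array([.5267,.1887])),('top',(165,150,275,260),np.array([.5272,.1865]))):
    im=cv2.imread(f'pics/{c[0]}13.png')
    draw(im,cams[c],[clip(s,th) for s in (['front','left'] if c=='side' else ['right','front'])]+[rect([*C0,Y],.17,.13,.086)],'tmp.png',cr,8)
    out.append(cv2.resize(cv2.imread('pics/tmp.png'),(400,300) if 0 else (380,300)))
cv2.imwrite('pics/f14.png',np.vstack([np.hstack(out[:2]),np.hstack(out[2:])]))
"
```

```text
(no output)
```

View pics/f14.png

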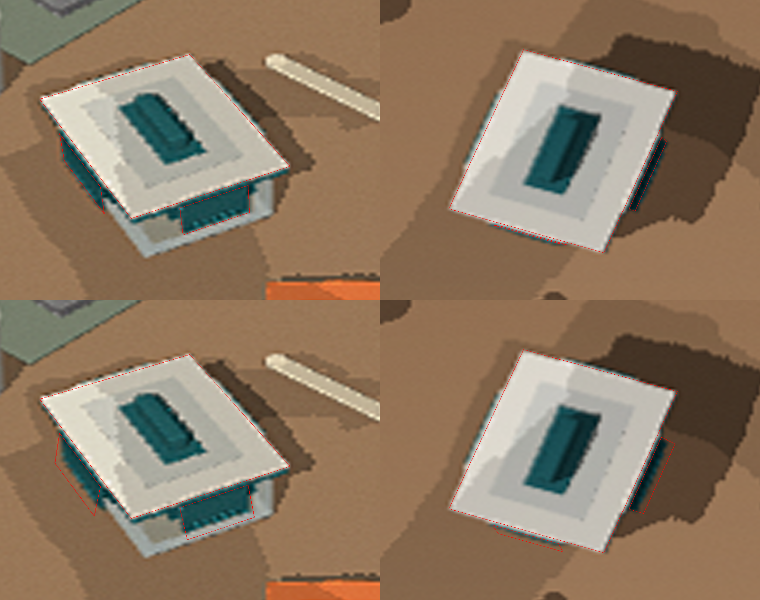

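```bash
python3 -c "
from plan import *
C0=np.array([.5272,.1865]);c,s=np.cos(Y),np.sin(Y)
im=cv2.imread('pics/t13.png');o=[]
for th in (None,0,.2):
    L=[]
    for h,w,n in ((.086,.028,[1,0]),(.066,.038,[0,1])):
        n=np.array(n,float);t=np.array([-n[1],n[0]]);P=[]
        for l,k in ((0,1),(0,-1),(.037,-1),(.037,1)):
            if th is None: break
            x=.0025 if l==0 else .004
            v=n*(h+l*np.sin(th)+x*np.cos(th))+t*k*w;P.append([C0[0]+c*v[0]-s*v[1],C0[1]+s*v[0]+c*v[1],.083-l*np.cos(th)])
        if P:L.append(np.array(P))
    draw(im,cams['top'],L,'tmp.png',(180,155,260,235),10);o.append(cv2.resize(cv2.imread('pics/tmp.png')[:500],(266*1,400) if 0 else (390,244)))
cv2.imwrite('pics/f15.png',np.vstack(o))
print(env.get_state()['clock'])"
```

```text
39.55
```

View pics/f15.png

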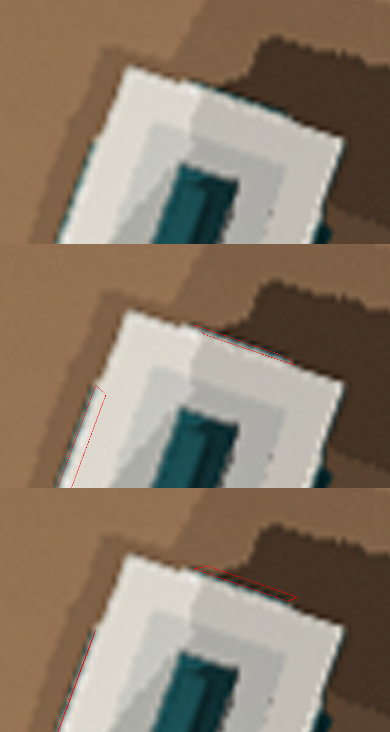

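All four clips match the predicted closed outlines and not the half-on ones. The bench items look unmoved, so I'm handing in.

```bash
python3 -c "
from workcell import env
print(env.hand_in())"
```

```text
the job is handed in; nothing more can be done
None
```

The white lid is on the clear box and sits flat. All four clips are snapped home, folded in the order front, back, left, right, and the job was handed in at about 39.6 s of the 67 s.

- **Clip forces:** the wrist force at each snap peaked at about 10 N (front), 19 N (back), 14 N (left) and 8 N (right). The back clip is a little over the 18 N given as usual, but well under the 40 N that cracks one. It snapped once I moved the fingers slightly down as well as in.
- **Clips closed:** after each one gave way I pressed lightly again, and the fingers met a hard stop at the closed position. The last pictures match the outline of a fully closed clip on all four sides. The front, back and right clips clearly do not match a half-on one. For the left clip the side picture decides it, because the top view barely separates the two cases.
- **Box and bench:** the box stayed within about 1 mm of where it stood. The other things on the bench look unmoved in the last pictures, judged by eye and not measured. The arm was clear of everything at hand-in.
- **Checks that disagreed:** in the last pictures the networks reported clips in only some of the views. One report, at top (222,284), was on the orange look-alike, so I did not rely on them. The two cameras differed by about 2 mm throughout, so I used their average.

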